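Pack the whole plaster tiles into their storage pads

ROBOT

A 7-joint arm with a two-finger parallel gripper is mounted at the origin on the work surface. World frame = base frame: x ahead of the robot, y to its left, z up, the work surface at z = 0. Lengths are in m, angles in rad, forces in N, time in s.
With the tool pointing down it reaches from about 0.35 to 0.9 m from the base axis. Payload 8.1 kg.
Tool frame: the origin (TCP) lies at the very end of the fingers, on their centre line; the grasp point (between the pads) lies 19 mm behind it; z points along the fingers, y is the line along which they close (so a half turn about z gives the same grasp; the last joint's range is limited). The gripper opens to 92 mm and grips with 3 to 60 N. Pads are 19 mm wide; open, the fingers measure 130 mm over their backs; the gripper's body (75 mm by 190 mm) begins 47 mm behind the grasp point.
Start: joints at [1.056, 0.434, 0.025, 1.573, -0.012, 1.134, -0.075], TCP at [0.25, -0.573, 0.197] pointing down, gripper open.
Joint ranges: [-2.62, 2.62], [-0.44, 2.09], [-1.27, 1.32], [0.08, 2.57], [-1.32, 4.46], [0.12, 2], [-2.74, 2.74]. Speed limits (rad/s): [2.22, 2.22, 3.01, 3.01, 3.14, 3.14, 3.14].

INTERFACE

Orientations are given as a rotation vector (axis times angle).
In Python, from cell import arm gives the robot as it stands.
- The arm moves only by the shell command python3 -m pendant 'ROWS' [FORCE]. ROWS is a JSON object of lists of equal length, an entry for each row: "slide": the shift along the tool's x, y, z in units of 0.3 m (1.0 is 0.3 m), a list of three; "dr": the turn, a rotation vector about the tool's x, y, z in units of 0.12 rad (1.0 is 0.12 rad), a list of three; "claw": the opening, from 0 (shut) to 1 (fully open). In form: {"slide": [[tx, ty, tz], ...], "dr": [[ax, ay, az], ...], "claw": [claw, ...]}. A call has 1 to 10 rows; each row shifts and turns the commanded pose from where the row before left it, along the tool's axes as they then stand; what a row does not reach is not made up. A row lasts 1/10 s, in which the tool goes at most 50 mm and 8.59 degrees, less where a joint would pass 70% of its speed; a pose out of reach is approached as far as the arm can. A call with a number of a shift or a turn outside -1 to 1 is refused whole. A call with a gripper value outside its range is refused whole. The fingers move at their own pace and stop on an object; FORCE is the grip in N (left out, the last holds). Time passes only in rows, so rows that do not move let the fingers close. It gives the time, the measured TCP pose, the force, the opening and the grip force at its end, in the units of the state.
- arm.observe(): the state, without advancing time (a new reading comes with each control period).
- arm.get_image(name): name is "scene" or "top" or "wrist"; returns the picture (420x560x3 uint8, red, green, blue); there is no depth.
- arm.calibration(name): a dict with "K" (3x3 intrinsics, pixels), "xyz" and "orientation" of the camera in the world. Camera axes: x right, y up, looking along -z (the intrinsics and any distortion apply to the point x, -y, -z); pixel columns grow to the right and rows downward; lengths in m; the calibration is good to about 2 mm. A picture is of the moment at which its call begins: read the wrist's pose just before it. calibration takes no time and is no camera call; for the wrist camera it gives the pose at the moment of the call.
- arm.sign_off(): hands the job in; it is judged then, once.
The state is a dict: "clock": time; "joints": joint angles; "dq": joint speeds; "joint_efforts": joint torques, N m; "position": TCP position; "ee_rot": TCP orientation; "force": force on the tool from outside, world axes, zero at the start; "ft_torque": the same for the moment, N m; "width": opening from 0.0 (shut) to 1.0 (fully open); "gripper_force": force on a finger pad.
Only numpy, scipy, OpenCV 4.12 (cv2) and the standard library are available. Lean on these libraries where they do the work, as an engineer would, in place of code of your own. Each camera call takes 0.05 s, during which the arm holds its last target. There are 200 camera calls.

TASK

Pack the three whole ochre tiles away: lay each one flat, painted face up, in the storage pad whose hollow has its shape, and put the loose plywood spacer board from the stack squarely on top of the pile of spacers. The tiles are brittle, so set them down gently and never let one drop, and leave the two broken tile pieces where they lie.

Things in the scene. Friction and masses are not known exactly. Their poses are not given: they have to be found in the camera images.
- slab_tile: Whole oblong plaster tile, ochre painted face up on a grey-brown core, 124 x 46 mm, 20 mm thick, about 0.2 kg. At the start it is the bottom of the only stack on the table, its two ends sticking out from under the spacer board. Origin: centre of its underside; x along its length, y across its width, z up.
- spacer: Plain flat plywood spacer board, 80 x 58 mm, 8 mm thick, 30 g, loose. At the start it lies across the slab tile (long sides roughly parallel, 6 mm overhang on either side of the 46 mm slab) with the hexagonal tile on top. Origin: centre of its underside; x along its 80 mm length, y across.
- hex_tile: Whole regular hexagonal tile of the same ochre-faced plaster, 46 mm across flats (53 mm across corners), 20 mm thick, about 75 g. At the start it is on top of the stack, on the spacer. Origin: centre of its underside; corners on the +x and -x axes, two flats facing +y and -y, z up.
- disc_tile: Whole round tile of the same ochre-faced plaster, 62 mm in diameter, 20 mm thick, about 115 g, lying on the table. Origin: centre of its underside, z up.
- broken_disc: Broken piece of a round tile (roughly a half disc, about 60 x 35 mm, 20 mm thick) lying on the table: to be left alone. Origin: near the middle of its underside.
- broken_slab: Broken end of an oblong tile (about 68 x 46 mm, 20 mm thick, one end slanted) lying on the table: to be left alone. Origin: near the middle of its underside.
- slab_pad: Dark grey foam storage pad, fixed, 160 x 82 mm and 10 mm high, with an oblong hollow 140 x 62 mm, 6 mm deep with a lighter grey floor (the floor is 4 mm above the table). Origin: centre of the underside, under the middle of the hollow; x along the length, y across.
- disc_pad: Dark grey foam square storage pad, fixed, 100 x 100 mm and 10 mm high, with a round hollow 78 mm in diameter, 6 mm deep with a lighter grey floor (floor 4 mm above the table). Origin: centre of the underside, under the middle of the hollow.
- hex_pad: Dark grey foam six-sided storage pad, fixed, 87 mm across flats and 10 mm high, with a hexagonal hollow 63 mm across flats, 6 mm deep with a lighter grey floor (floor 4 mm above the table); the hexagonal tile fits at any turn. Origin: centre of the underside, under the middle of the hollow; the hollow's corners on its +x and -x axes.
- spacer_pile: Pile of two plywood spacer boards, each 80 x 58 x 8 mm, lying squarely on each other on the table, top at 16 mm, nothing on it; it does not move. Origin: centre of its underside; x along the 80 mm length, y across.
Things that resemble listed ones, but are neither listed nor needed, are in the scene too. Leave any blue look-alike of the disc_tile alone. Leave any yellow look-alike of the slab_pad alone.

How it is judged:
By the outcome, as a careful person would: the job done as asked, in the order asked, and still so for the second after the job is handed in, with the robot touching nothing.
It also fails if it takes over 102 s, if anything falls off the work surface, if the arm or the gripper's body presses on something with over 40 N, if the wrist force passes 120 N, or if a joint passes its speed limit or range.

## Working session

There is one attempt and no reset: what is moved stays moved. The work goes in short steps, Python scripts to look and compute and a shell command to move; the robot and the scene stay as the last step left them, time stands still between calls to the robot, and variables do not carry over. Pictures are saved under pics/ and viewed, at most 14 in all, crops included, and the job is handed in when it is done.

```bash
ls; mkdir -p pics; cat > h.py <<'E'
import numpy as np, cv2
from scipy.spatial.transform import Rotation as R
from cell import arm
def rot(o):
    o=np.array(o,float)
    return o if o.shape==(3,3) else (R.from_rotvec(o) if o.size==3 else R.from_quat(o)).as_matrix()
def ray(c,px):
    K=np.array(c["K"]);d=c.get("dist",c.get("distortion"))
    p=np.array(px,float).reshape(-1,1,2)
    n=cv2.undistortPoints(p,K,None if d is None else np.array(d,float)).reshape(-1,2)
    v=np.c_[n[:,0],-n[:,1],-np.ones(len(n))]
    return np.array(c["xyz"]),v@rot(c["orientation"]).T
def plane(c,px,z):
    o,v=ray(c,px); return o+v*((z-o[2])/v[:,2])[:,None]
def save(img,f,s=1): cv2.imwrite("pics/"+f,cv2.resize(cv2.cvtColor(img,cv2.COLOR_RGB2BGR),None,fx=s,fy=s))
E
python3 - <<'E'
from h import *
for n in("top","scene"):
    im=arm.get_image(n); np.save(n+"0.npy",im); save(im,n+"0.png",1.4); print(n,arm.calibration(n))
print(arm.calibration("wrist")); print(arm.observe())
E
```

```text
pics
top {'K': array([[412.28157604,   0.        , 273.75213848],
       [  0.        , 412.28157604, 222.09614775],
       [  0.        ,   0.        ,   1.        ]]), 'xyz': array([ 0.34047742, -0.00583843,  1.06861154]), 'orientation': array([ 0.04514706, -0.05692742, -1.56792185])}
scene {'K': array([[519.41306769,   0.        , 287.92747174],
       [  0.        , 519.41306769, 213.98123212],
       [  0.        ,   0.        ,   1.        ]]), 'xyz': array([ 1.20352959, -0.48075133,  1.02219161]), 'orientation': array([0.70367432, 0.38005185, 0.97631971])}
{'K': array([[368.8652821 ,   0.        , 277.82844811],
       [  0.        , 368.8652821 , 208.26592439],
       [  0.        ,   0.        ,   1.        ]]), 'xyz': array([ 0.32420185, -0.5406906 ,  0.3845189 ]), 'orientation': array([-0.26908195,  0.17794678, -1.14995486])}
{'clock': 0.1, 'joints': array([ 1.05637591,  0.43515896,  0.02495666,  1.5740196 , -0.01162277,
        1.13402289, -0.07511577]), 'dq': array([-0.00015837, -0.00236541, -0.00090001, -0.00215877,  0.00064269,
        0.00095033,  0.00204266]), 'joint_efforts': array([ 4.39105599e-03, -6.69125319e+01,  9.88995619e-01, -3.15144968e+01,
       -6.03414397e-02,  3.74777592e-02,  1.20555874e-04]), 'position': array([ 0.24992838, -0.57228442,  0.19611456]), 'ee_rot': array([-3.07387494e+00, -6.41914263e-01,  6.30250650e-04]), 'force': array([-0.56792585, -0.63131176, -0.32516829]), 'ft_torque': array([-0.02300397, -0.02226825, -0.03285225]), 'gripper_force': 0.0, 'width': 1.001846229445942}
```

View pics/top0.png

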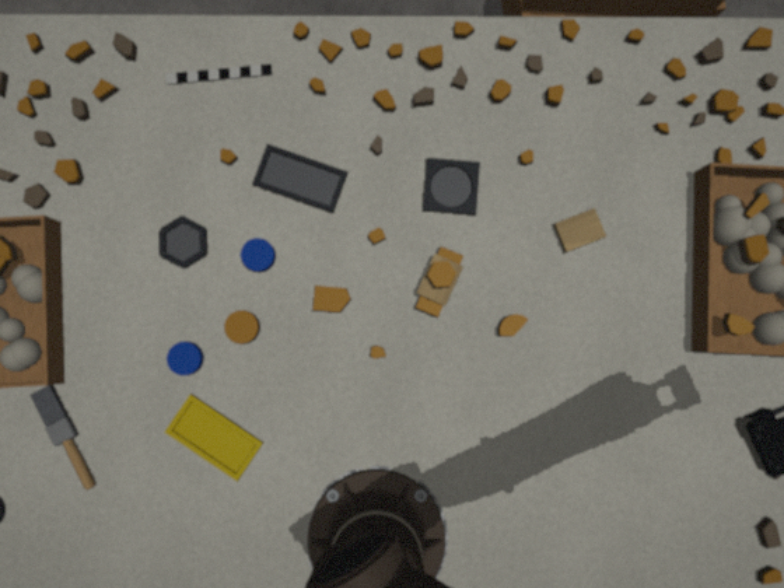

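View pics/scene0.png

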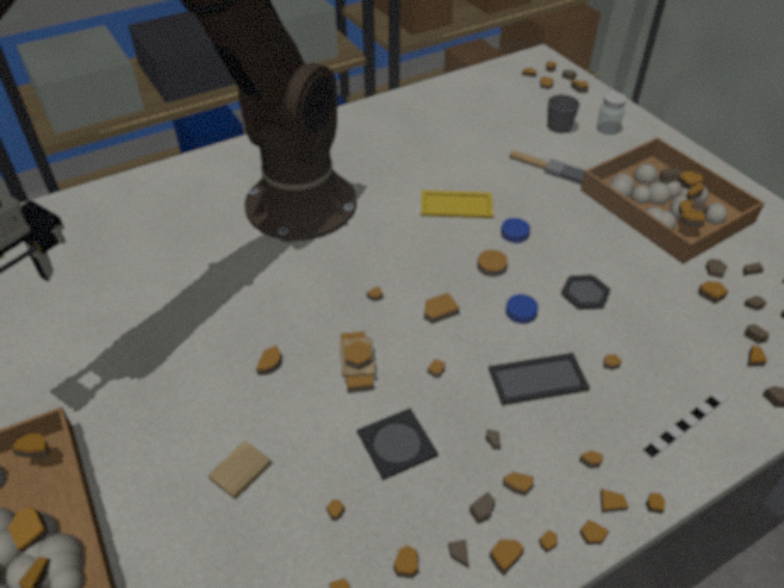

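Candidates in the top view (picture pixels, /1.4 for raw):
- **Ochre disc:** disc_tile (241,327). Not the blue discs (258,255) and (185,358), nor the broken half disc (512,325).
- **Slab:** the stack (438,282), not the broken slab (331,299).
- **Hex:** the one on the stack (441,274), not the ochre rubble.
- **Slab pad:** dark (300,178), not the yellow one (214,437).
- **Other places:** disc_pad (451,186), hex_pad (183,241), spacer pile (580,230).

The scene view agrees: disc (492,262), stack (358,358), slab_pad (538,378), disc_pad (397,443), hex_pad (586,292), pile (240,468).

```bash
cat >> h.py <<'E'
def hsv(im): return cv2.cvtColor(cv2.GaussianBlur(im,(3,3),0),cv2.COLOR_RGB2HSV).astype(int)
def mask(im,kind):
    h,s,v=np.moveaxis(hsv(im),2,0)
    if kind=="ochre": m=(h>8)&(h<26)&(s>150)
    if kind=="ply": m=(h>8)&(h<26)&(s>55)&(s<=150)&(v>90)
    if kind=="stack": m=(h>8)&(h<26)&(s>55)
    if kind=="dark": m=v<62
    return m.astype(np.uint8)
def blob(m,px,rad=12):
    n,l,st,c=cv2.connectedComponentsWithStats(m,connectivity=4)
    x,y=px; w=l[max(0,int(y-rad)):int(y+rad)+1,max(0,int(x-rad)):int(x+rad)+1]; w=w[w>0]
    if not len(w): return None
    k=np.bincount(w).argmax(); b=(l==k).astype(np.uint8)
    cs,_=cv2.findContours(b,cv2.RETR_EXTERNAL,cv2.CHAIN_APPROX_NONE)
    return st[k],max(cs,key=cv2.contourArea)[:,0].astype(float)
def cen(ct):
    M=cv2.moments(ct.astype(np.float32)); return np.array([M["m10"],M["m01"]])/M["m00"]
def tri(c1,p1,c2,p2):
    a,u=ray(c1,p1);b,v=ray(c2,p2);u=u[0];v=v[0]
    s=np.linalg.lstsq(np.c_[u,-v],b-a,rcond=None)[0]
    P,Q=a+s[0]*u,b+s[1]*v; return (P+Q)/2,np.linalg.norm(P-Q)
E
cat > m.py <<'E'
from h import *
T=np.load("top0.npy");S=np.load("scene0.npy");ct,cs=arm.calibration("top"),arm.calibration("scene")
for n,k,a,b,z in [("disc","ochre",(241,327),(492,262),.02),("hex","ochre",(441,274),(358,354),.048),("pile","ply",(580,230),(240,468),.016),("slab_pad","dark",(300,178),(538,378),.01),("disc_pad","dark",(451,186),(397,443),.01),("hex_pad","dark",(183,241),(586,292),.01),("stack","stack",(438,282),(358,358),.028)]:
    a=np.array(a)/1.4;b=np.array(b)/1.4
    print(n,hsv(T)[int(a[1]),int(a[0])],hsv(S)[int(b[1]),int(b[0])],end=" ")
    A=blob(mask(T,k),a,22 if "pad" in n else 6);B=blob(mask(S,k),b,22 if "pad" in n else 6)
    if A is None or B is None: print("none");continue
    P,g=tri(ct,cen(A[1]),cs,cen(B[1])); w=plane(ct,A[1],z)[:,:2]
    (c,sz,an)=cv2.minAreaRect((w*1000).astype(np.float32))
    print("tri",P.round(4),"gap",round(g,4),"topcen",plane(ct,cen(A[1]),z)[0].round(4),"scenecen",plane(cs,cen(B[1]),z)[0].round(4),"rect",np.round(c,1),np.round(sz,1),round(an,1))
E
python3 m.py
```

```text
disc [ 19 173 124] [ 18 150 122] tri [0.3768 0.2354 0.032 ] gap 0.0118 topcen [0.38   0.2437 0.02  ] scenecen [0.365  0.2381 0.02  ] rect [380.4 243.5] [50.8 53.5] 0.1
hex [ 18 160 134] [ 18 149 123] tri [ 0.4736 -0.1159  0.0452] gap 0.0001 topcen [ 0.4732 -0.1156  0.048 ] scenecen [ 0.4757 -0.1169  0.048 ] rect [ 473.5 -115.4] [42.9 41.7] 33.4
pile [ 19  94 130] [ 20  84 130] tri [ 0.5621 -0.378   0.0123] gap 0.0016 topcen [ 0.561  -0.3775  0.016 ] scenecen [ 0.5649 -0.3778  0.016 ] rect [ 561.1 -377.4] [57.1 79.8] 20.8
slab_pad [100  10  76] [108  16  79] tri [0.6593 0.1442 0.0036] gap 0.0012 topcen [0.6571 0.1428 0.01  ] scenecen [0.6629 0.1409 0.01  ] rect [657.2 142.8] [156.  79.] 70.8
disc_pad [100   9  82] [110  10  78] tri [ 0.6456 -0.1386  0.0031] gap 0.0018 topcen [ 0.6432 -0.1385  0.01  ] scenecen [ 0.6498 -0.1402  0.01  ] rect [ 643.4 -138.5] [95.1 96. ] 85.2
hex_pad [110  10  74] [120   7  78] tri [0.5383 0.3601 0.0037] gap 0.0018 topcen [0.5366 0.3571 0.01  ] scenecen [0.5426 0.3558 0.01  ] rect [536.6 357.4] [92.2 80.9] 63.5
stack [ 18 158 134] [ 18 154 121] tri [ 0.4656 -0.1137  0.0129] gap 0.003 topcen [ 0.4631 -0.1135  0.028 ] scenecen [ 0.4774 -0.118   0.028 ] rect [ 463.5 -113.1] [ 58.6 125.5] 65.1
```

```bash
cat >> h.py <<'E'
def go(x,y,z,yaw,n=10):
    """print the slide (before turning) and the turn to reach x,y,z with tool x at yaw (deg), tool down"""
    s=arm.observe();Rc=rot(s["ee_rot"]);a=np.radians(yaw)
    ya=np.degrees(np.arctan2(Rc[1,0],Rc[0,0]))
    while True:   # half-turn symmetry
        dl=(yaw-ya+180)%360-180; break
    Rt=np.array([[np.cos(a),np.sin(a),0],[np.sin(a),-np.cos(a),0],[0,0,-1]])
    d=Rc.T@(np.array([x,y,z])-s["position"])/.3; w=R.from_matrix(Rc.T@Rt).as_rotvec()/.12
    print("yaw now",ya.round(2),"pos",np.round(s["position"],4),"q7",s["joints"][6].round(2),"F",np.round(s["force"],1),"w",round(s["width"],3))
    print("slide total",d.round(4),"per row",(d/n).round(4),"| dr total",w.round(3),"per row",(w/n).round(3))
E
python3 -c "
from h import *
go(.45,-.12,.25,-23,12)"
```

```text
yaw now 23.59 pos [ 0.2499 -0.5723  0.1961] q7 -0.08 F [-0.6 -0.6 -0.3] w 1.002
slide total [ 1.2145 -1.115  -0.1781] per row [ 0.1012 -0.0929 -0.0148] | dr total [-1.100e-02  6.000e-03  6.776e+00] per row [-0.001  0.     0.565]
```

```bash
python3 -m pendant '{"slide":[[0.1,-0.093,-0.05],[0.1,-0.093,-0.05],[0.1,-0.093,-0.05],[0.1,-0.093,-0.03],[0.1,-0.093,0],[0.1,-0.093,0],[0.1,-0.093,0],[0.1,-0.093,0],[0.1,-0.093,0],[0.1,-0.093,0]],"dr":[[0,0,0],[0,0,0],[0,0,0],[0,0,0],[0,0,0],[0,0,0],[0,0,0],[0,0,0],[0,0,0],[0,0,0]],"claw":[1,1,1,1,1,1,1,1,1,1]}' 20
python3 -m pendant '{"slide":[[0.1,-0.093,0],[0.1,-0.093,0],[0,0,0],[0,0,0],[0,0,0],[0,0,0],[0,0,0],[0,0,0],[0,0,0],[0,0,0]],"dr":[[0,0,0],[0,0,0],[0,0,0.85],[0,0,0.85],[0,0,0.85],[0,0,0.85],[0,0,0.85],[0,0,0.85],[0,0,0.85],[0,0,0.85]],"claw":[1,1,1,1,1,1,1,1,1,1]}'
python3 -c "
from h import *
go(.45,-.12,.25,-23,12)
c=arm.calibration('wrist');im=arm.get_image('wrist');np.save('w1.npy',im);np.save('w1c.npy',c,allow_pickle=True);save(im,'w1.png',1.4);print(c['xyz'])"
```

```text
clock: 1.1
position: [0.4136, -0.1954, 0.2507]
ee_rot: [-3.075, -0.642, 0.0]
force: [0.8, -1.0, -0.1]
width: 1.001
gripper_force: 0.0
clock: 2.1
position: [0.4458, -0.1218, 0.2505]
ee_rot: [3.076, -0.637, -0.001]
force: [0.2, -0.8, 0.6]
width: 0.999
gripper_force: 0.0
yaw now -23.4 pos [ 0.4458 -0.1218  0.2505] q7 -1.86 F [ 0.2 -0.8  0.6] w 0.999
slide total [ 0.0105 -0.0112  0.0017] per row [ 0.0009 -0.0009  0.0001] | dr total [ 0.002  0.006 -0.058] per row [ 0.     0.    -0.005]
[ 0.52015923 -0.15496583  0.4388631 ]
```

View pics/w1.png

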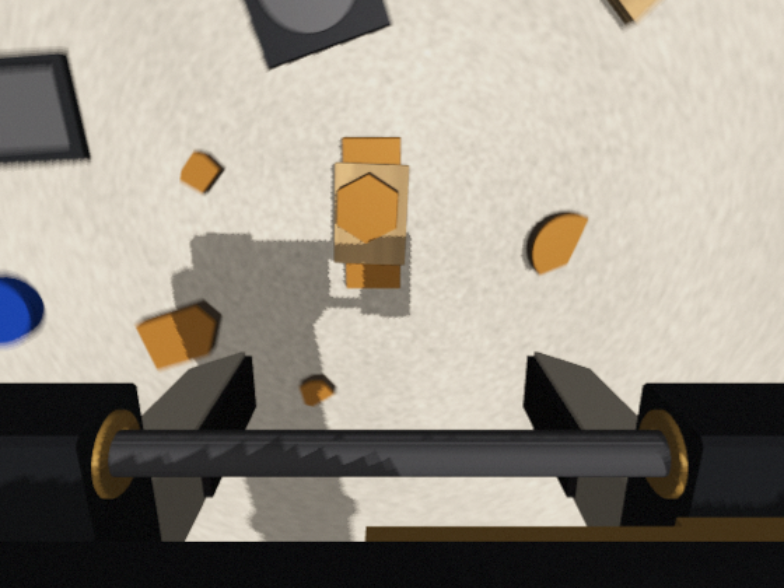

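The wrist crop shows the whole hex at (368,208) on the spacer, with the slab ends at (371,150) and (373,275). Its flats face tool ±y. The broken pieces at (180,335) and (557,242) are separate.

```bash
cat > m2.py <<'E'
from h import *
im=np.load("w1.npy");c=np.load("w1c.npy",allow_pickle=True).item()
H=hsv(im)
for p in [(368,208),(345,170),(371,150),(373,275),(370,250),(370,176),(365,240)]: print(p,H[int(p[1]/1.4),int(p[0]/1.4)])
m=((H[...,0]>8)&(H[...,0]<26)&(H[...,1]>160)&(H[...,2]>130)).astype(np.uint8)
x,y=(int(368/1.4),int(208/1.4))
for nm,p,z in [("hex",(368,208),.048),("slabend",(371,150),.02)]:
    b=blob(m,np.array(p)/1.4,3); w=plane(c,b[1],z)
    print(nm,b[0],plane(c,cen(b[1]),z).round(4),cv2.minAreaRect((w[:,:2]*1000).astype(np.float32)))
    ap=cv2.approxPolyDP((w[:,:2]*1000).astype(np.float32).reshape(-1,1,2),5,True)[:,0]; print(ap.round(1).tolist())
ms=((H[...,0]>8)&(H[...,0]<26)&(H[...,1]>50)).astype(np.uint8)
b=blob(ms,np.array((368,208))/1.4,3)
# row by row left/right edges of the stack outline
for r in range(96,210,4):
    xs=b[1][np.abs(b[1][:,1]-r)<1][:,0]
    if len(xs):print(r,xs.min(),xs.max(),end="; ")
ct=arm.calibration("top");A=blob(mask(np.load("top0.npy"),"ochre"),np.array((441,274))/1.4,6)
bh=blob(m,np.array((368,208))/1.4,3)
print("\nhex tri wrist/top",tri(c,cen(bh[1]),ct,cen(A[1])))
E
python3 m2.py
```

```text
(368, 208) [ 17 178 198]
(345, 170) [ 19 104 220]
(371, 150) [ 17 175 203]
(373, 275) [ 16 188 107]
(370, 250) [ 17 113 122]
(370, 176) [ 17 174 142]
(365, 240) [ 17 178 193]
hex [ 241  125   43   48 1560] [[ 0.4745 -0.1169  0.048 ]] ((474.0290222167969, -116.90585327148438), (44.39287567138672, 49.70125961303711), 64.84534454345703)
[[495.79998779296875, -129.0], [492.29998779296875, -101.0], [470.79998779296875, -92.0999984741211], [452.29998779296875, -104.80000305175781], [453.79998779296875, -131.1999969482422], [475.70001220703125, -141.8000030517578]]
slabend [246  99  39  18 676] [[ 0.511  -0.1362  0.02  ]] ((510.7590637207031, -135.6810302734375), (41.880550384521484, 17.99160385131836), 66.56403350830078)
[[527.2000122070312, -120.4000015258789], [511.0, -115.30000305175781], [494.20001220703125, -151.3000030517578], [510.70001220703125, -158.39999389648438]]
100 243.0 286.0; 104 243.0 286.0; 108 244.0 286.0; 112 244.0 286.0; 116 239.0 286.0; 120 238.0 292.0; 124 238.0 292.0; 128 238.0 291.0; 132 238.0 291.0; 136 238.0 291.0; 140 238.0 291.0; 144 238.0 291.0; 148 238.0 290.0; 152 238.0 290.0; 156 238.0 290.0; 160 238.0 290.0; 164 238.0 290.0; 168 238.0 290.0; 172 238.0 289.0; 176 238.0 289.0; 180 238.0 289.0; 184 238.0 289.0; 188 246.0 289.0; 192 246.0 286.0; 196 246.0 286.0; 200 246.0 286.0; 204 247.0 286.0; 
hex tri wrist/top (array([ 0.4738677 , -0.116296  ,  0.04217835]), np.float64(0.0002224007493157322))
```

```bash
python3 -c "
from h import *
go(.474,-.1165,.037,-25,7)"
```

```text
yaw now -23.76 pos [ 0.4458 -0.1219  0.2505] q7 -1.87 F [ 0.3  0.3 -0.1] w 1.002
slide total [ 0.0794 -0.0544  0.7117] per row [ 0.0113 -0.0078  0.1017] | dr total [0.002 0.005 0.18 ] per row [0.    0.001 0.026]
```

```bash
python3 -m pendant '{"slide":[[0.02,-0.015,0.1],[0.02,-0.015,0.1],[0.02,-0.012,0.1],[0.02,-0.012,0.1],[0,0,0.1],[0,0,0],[0,0,0]],"dr":[[0,0,0.09],[0,0,0.09],[0,0,0],[0,0,0],[0,0,0],[0,0,0],[0,0,0]],"claw":[1,1,1,1,0.8,0.8,0.8]}' 15
python3 -c "
from h import *
go(.474,-.1165,.037,-25,7)
c=arm.calibration('wrist');im=arm.get_image('wrist');np.save('w2.npy',im);save(im,'w2.png',1.4)
H=hsv(im);m=((H[...,0]>8)&(H[...,0]<26)&(H[...,1]>160)&(H[...,2]>100)).astype(np.uint8)
p=cv2.projectPoints
Rt=rot(c['orientation']);q=Rt.T@(np.array([.474,-.1165,.048])-c['xyz']);q=np.array([q[0],-q[1],-q[2]]);u=(c['K']@q)[:2]/q[2];print('expect px',u*1.4)
"
```

```text
clock: 2.85
position: [0.4742, -0.1167, 0.1011]
ee_rot: [3.071, -0.662, -0.002]
force: [0.5, -0.8, -0.0]
width: 0.814
gripper_force: 0.0
yaw now -24.33 pos [ 0.4742 -0.1167  0.1011] q7 -1.96 F [ 0.5 -0.8 -0. ] w 0.814
slide total [-0.0008 -0.0004  0.2135] per row [-0.0001 -0.0001  0.0305] | dr total [0.002 0.01  0.097] per row [0.    0.001 0.014]
expect px [386.86376477 302.4595848 ]
```

View pics/w2.png

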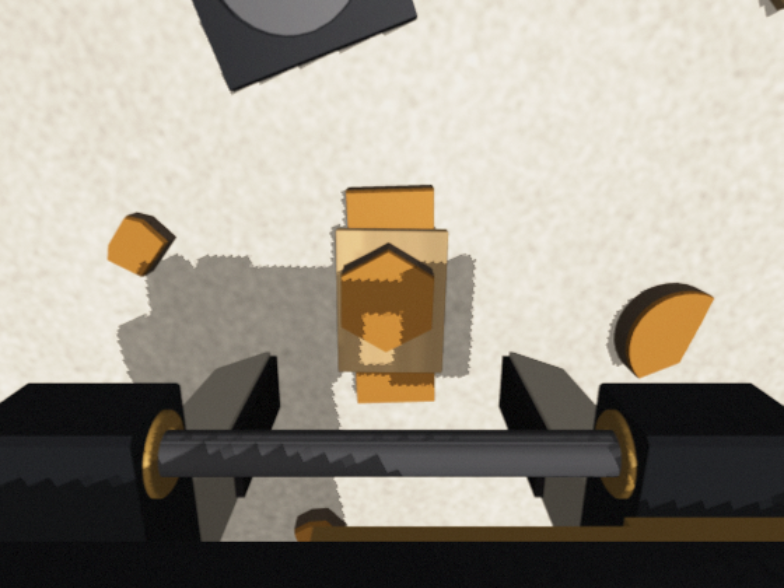

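The hex top centre is at about (387,301), where the ray for z=0.048 predicts (387,302), so its height is confirmed. Descending to grip.

```bash
python3 -m pendant '{"slide":[[0,0,0.06],[0,0,0.06],[0,0,0.06],[0,0,0.033],[0,0,0],[0,0,0],[0,0,0],[0,0,0],[0,0,0],[0,0,0]],"dr":[[0,0,0.05],[0,0,0.05],[0,0,0],[0,0,0],[0,0,0],[0,0,0],[0,0,0],[0,0,0],[0,0,0],[0,0,0]],"claw":[0.8,0.8,0.8,0.8,0.8,0.6,0.45,0.4,0.4,0.4]}' 15
python3 -m pendant '{"slide":[[0,0,0],[0,0,0],[0,0,0]],"dr":[[0,0,0],[0,0,0],[0,0,0]],"claw":[0.4,0.4,0.4]}' 15
```

```text
clock: 3.9
position: [0.4747, -0.1169, 0.0372]
ee_rot: [3.067, -0.682, 0.001]
force: [0.1, -0.5, -0.0]
width: 0.426
gripper_force: 0.0
clock: 4.2
position: [0.4746, -0.1168, 0.0369]
ee_rot: [3.067, -0.682, -0.0]
force: [0.6, -0.2, -0.3]
width: 0.404
gripper_force: 0.0
```

```bash
python3 -c "
from h import *
im=arm.get_image('wrist');save(im,'w3.png',1.4)
im=arm.get_image('scene');save(im[200:320,190:330],'s3.png',4)"
```

```text
(no output)
```

View pics/w3.png

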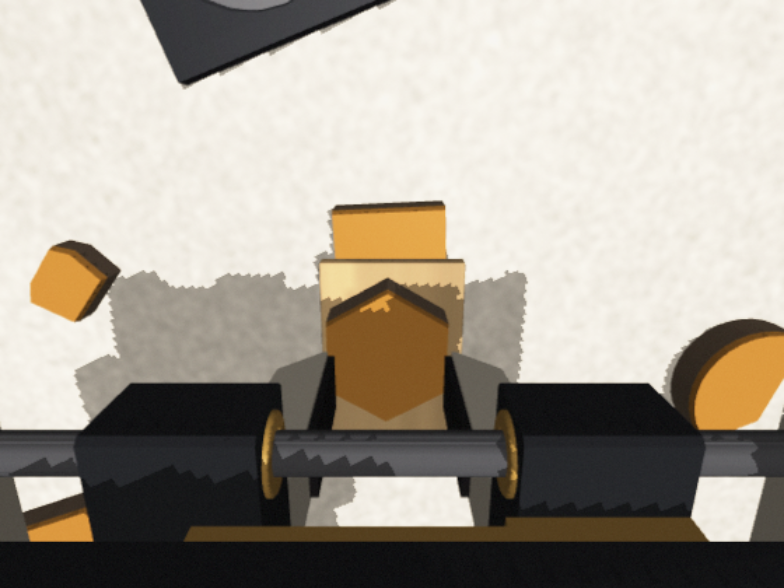

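View pics/s3.png

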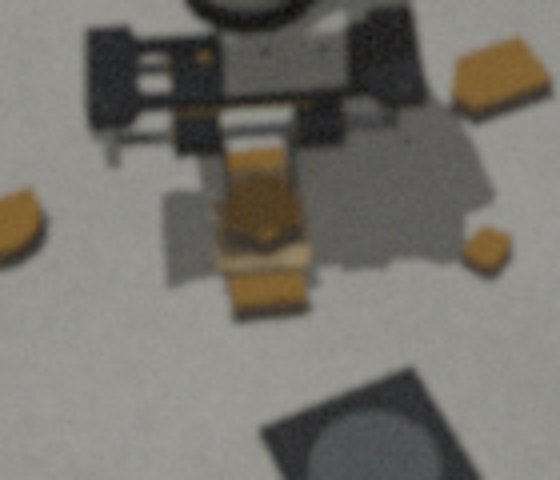

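```bash
cat >> h.py <<'E'
def proj(c,P):
    q=(np.atleast_2d(P)-c["xyz"])@rot(c["orientation"]); q=q*[1,-1,-1]; u=q@np.array(c["K"]).T; return u[:,:2]/u[:,2:]
E
python3 -c "
from h import *
s=arm.observe();p=s['position'];Rc=rot(s['ee_rot']);print(p)
pts=[p,p-Rc[:,2]*.019,p-Rc[:,2]*.066,p+Rc[:,1]*.0185,p-Rc[:,1]*.0185,np.array([.474,-.1165,.048])]
print((proj(arm.calibration('wrist'),pts)*1.4).round(0).tolist())
print(((proj(arm.calibration('scene'),pts)-[190,200])*4).round(0).tolist())
"
```

```text
[ 0.4745418  -0.11679722  0.03688198]
[[387.0, 345.0], [387.0, 366.0], [386.0, 441.0], [434.0, 345.0], [340.0, 345.0], [386.0, 358.0]]
[[258.0, 215.0], [257.0, 195.0], [255.0, 144.0], [228.0, 218.0], [289.0, 213.0], [258.0, 203.0]]
```

```bash
python3 -c "
from h import *
s=arm.observe();p=s['position'];Rc=rot(s['ee_rot']);c=arm.calibration('wrist');cs=arm.calibration('scene')
h=s['width']*.046
print('cam in tool',Rc.T@(c['xyz']-p))
for d in (0,.01,.02,.03,.04):
  for x in (-.0095,.0095): print(d,x,(proj(c,[p+Rc@[x,h,-d],p+Rc@[x,-h,-d]])*1.4).round(0).tolist(),((proj(cs,[p+Rc@[x,h,-d],p+Rc@[x,-h,-d]])-[190,200])*4).round(0).tolist())
im=arm.get_image('scene');a=im[225:262,232:282];save(a,'s4.png',11)
"
```

```text
cam in tool [ 0.08133953  0.00088639 -0.1884104 ]
0 -0.0095 [[432.0, 367.0], [341.0, 367.0]] [[228.0, 206.0], [287.0, 201.0]]
0 0.0095 [[433.0, 322.0], [340.0, 322.0]] [[230.0, 230.0], [289.0, 225.0]]
0.01 -0.0095 [[434.0, 378.0], [339.0, 378.0]] [[227.0, 195.0], [286.0, 191.0]]
0.01 0.0095 [[435.0, 332.0], [338.0, 332.0]] [[229.0, 219.0], [289.0, 215.0]]
0.02 -0.0095 [[436.0, 391.0], [337.0, 391.0]] [[226.0, 184.0], [286.0, 180.0]]
0.02 0.0095 [[438.0, 343.0], [335.0, 343.0]] [[228.0, 208.0], [288.0, 204.0]]
0.03 -0.0095 [[439.0, 405.0], [334.0, 405.0]] [[226.0, 174.0], [286.0, 169.0]]
0.03 0.0095 [[441.0, 354.0], [332.0, 354.0]] [[227.0, 198.0], [288.0, 193.0]]
0.04 -0.0095 [[442.0, 420.0], [331.0, 420.0]] [[225.0, 163.0], [285.0, 158.0]]
0.04 0.0095 [[444.0, 368.0], [329.0, 368.0]] [[227.0, 187.0], [288.0, 182.0]]
```

View pics/s4.png

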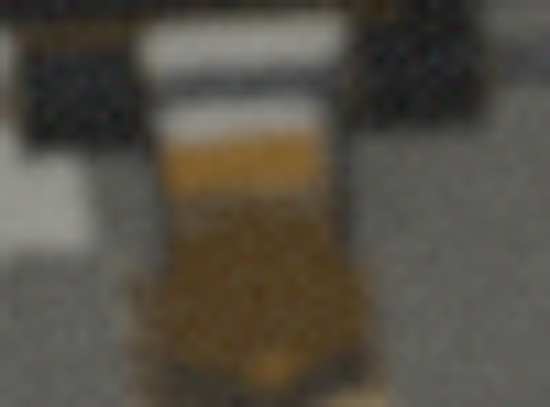

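The fingers shut to 37 mm without touching. Both views put their real ends about 30 mm behind the stated TCP: wrist (335..445,355), scene strip end at 4x coordinates (293,196). Open, go about 29 mm lower and watch the force.

```bash
python3 -m pendant '{"slide":[[0,0,0],[0,0,0],[0,0,0],[0,0,0.02],[0,0,0.02],[0,0,0.02],[0,0,0.02],[0,0,0.017],[0,0,0],[0,0,0]],"dr":[[0,0,0],[0,0,0],[0,0,0],[0,0,0],[0,0,0],[0,0,0],[0,0,0],[0,0,0],[0,0,0],[0,0,0]],"claw":[0.8,0.8,0.8,0.8,0.8,0.8,0.8,0.8,0.8,0.8]}' 15
python3 -m pendant '{"slide":[[0,0,0],[0,0,0],[0,0,0],[0,0,0],[0,0,0],[0,0,0],[0,0,0]],"dr":[[0,0,0],[0,0,0],[0,0,0],[0,0,0],[0,0,0],[0,0,0],[0,0,0]],"claw":[0.7,0.6,0.5,0.4,0.4,0.4,0.4]}' 15
```

```text
clock: 5.35
position: [0.4745, -0.1167, 0.0077]
ee_rot: [3.067, -0.682, -0.001]
force: [0.1, 0.1, 0.2]
width: 0.795
gripper_force: 0.0
clock: 6.05
position: [0.4747, -0.1168, 0.008]
ee_rot: [3.067, -0.682, 0.0]
force: [-0.2, -0.1, 3.3]
width: 0.5
gripper_force: 15.0
```

```bash
python3 -m pendant '{"slide":[[0,0,-0.02],[0,0,-0.05],[0,0,-0.08],[0,0,-0.1],[0,0,-0.1],[0,0,-0.1],[0,0,-0.05],[0,0,0]],"dr":[[0,0,0],[0,0,0],[0,0,0],[0,0,0],[0,0,0],[0,0,0],[0,0,0],[0,0,0]],"claw":[0.4,0.4,0.4,0.4,0.4,0.4,0.4,0.4]}' 15
python3 -c "
from h import *
go(.515,.357,.158,-25,12)
"
```

```text
clock: 6.85
position: [0.4759, -0.117, 0.1601]
ee_rot: [-3.066, 0.683, -0.007]
force: [-0.0, 0.5, -0.9]
width: 0.504
gripper_force: 15.0
yaw now -25.1 pos [ 0.4759 -0.117   0.1601] q7 -1.95 F [-0.   0.5 -0.9] w 0.504
slide total [-0.5523 -1.4861  0.0063] per row [-0.046  -0.1238  0.0005] | dr total [-0.008 -0.035 -0.014] per row [-0.001 -0.003 -0.001]
```

```bash
python3 -m pendant '{"slide":[[0,0,0],[0,0,0],[0,0,0],[0,0,0],[0,0,0],[0,0,0],[0,0,0],[0,0,0],[0,0,0],[0,0,0]],"dr":[[0,0,-0.8],[0,0,-0.8],[0,0,-0.8],[0,0,-0.8],[0,0,-0.8],[0,0,-0.8],[0,0,-0.8],[0,0,-0.8],[0,0,-0.8],[0,0,-0.8]],"claw":[0.4,0.4,0.4,0.4,0.4,0.4,0.4,0.4,0.4,0.4]}' 15
python3 -c "
from h import *
go(.51,.35,.16,30,11)
"
```

```text
clock: 7.85
position: [0.4736, -0.1167, 0.1565]
ee_rot: [-3.032, -0.817, 0.003]
force: [0.1, 0.1, -1.0]
width: 0.504
gripper_force: 15.0
yaw now 30.15 pos [ 0.4736 -0.1167  0.1565] q7 -1.05 F [ 0.1  0.1 -1. ] w 0.504
slide total [ 0.8861 -1.2843 -0.011 ] per row [ 0.0806 -0.1168 -0.001 ] | dr total [-0.012  0.013  0.021] per row [-0.001  0.001  0.002]
```

```bash
python3 -m pendant '{"slide":[[0.04,-0.058,0],[0.08,-0.117,0],[0.08,-0.117,0],[0.08,-0.117,0],[0.08,-0.117,0],[0.08,-0.117,0],[0.08,-0.117,0],[0.08,-0.117,0],[0.08,-0.117,0],[0.08,-0.117,0]],"dr":[[0,0,0],[0,0,0],[0,0,0],[0,0,0],[0,0,0],[0,0,0],[0,0,0],[0,0,0],[0,0,0],[0,0,0]],"claw":[0.4,0.4,0.4,0.4,0.4,0.4,0.4,0.4,0.4,0.4]}' 15
python3 -m pendant '{"slide":[[0.08,-0.117,0],[0.04,-0.058,0],[0,0,0],[0,0,0]],"dr":[[0,0,0],[0,0,0],[0,0,0],[0,0,0]],"claw":[0.4,0.4,0.4,0.4]}' 15
python3 -c "
from h import *
c=arm.calibration('wrist');im=arm.get_image('wrist');np.save('w5.npy',im);np.save('w5c.npy',c,allow_pickle=True);save(im,'w5.png',1.4)
print((proj(c,[.537,.357,.01])*1.4).round())
"
```

```text
clock: 8.85
position: [0.5052, 0.287, 0.1563]
ee_rot: [3.035, 0.811, -0.003]
force: [0.5, -0.2, -0.8]
width: 0.5
gripper_force: 15.0
clock: 9.25
position: [0.5102, 0.3487, 0.1563]
ee_rot: [3.034, 0.812, -0.004]
force: [0.8, -1.9, -1.8]
width: 0.5
gripper_force: 15.0
[[398. 215.]]
```

View pics/w5.png

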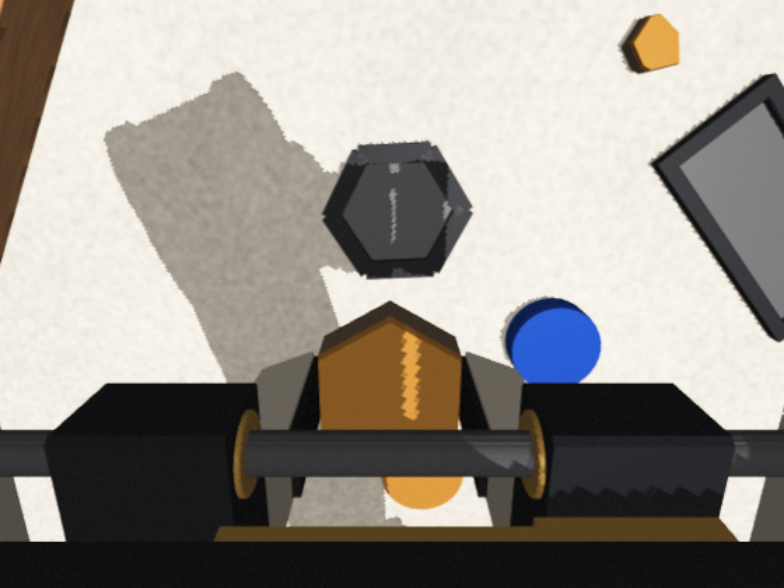

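The hex pad shows whole at (398,210), with the held hex at (390,375) in the fingers. Measuring the pad centre from its outline.

```bash
cat > m5.py <<'E'
from h import *
im=np.load("w5.npy");c=np.load("w5c.npy",allow_pickle=True).item()
H=hsv(im);m=((H[...,2]<115)&(H[...,1]<90)).astype(np.uint8)
b=blob(m,np.array((398,210))/1.4,20); w=plane(c,b[1],.008)
print(b[0],plane(c,cen(b[1]),.008).round(4))
print(cv2.minEnclosingCircle((w[:,:2]*1000).astype(np.float32)))
print(cv2.approxPolyDP(cv2.convexHull((w[:,:2]*1000).astype(np.float32)),7,True)[:,0].round(0).tolist())
t=arm.calibration("top");A=blob(mask(np.load("top0.npy"),"dark"),np.array((183,241))/1.4,22)
print(tri(c,cen(b[1]),t,cen(A[1])))
go(.537,.357,.06,30)
E
python3 m5.py
```

```text
[ 230  101  107   98 7674] [[0.5388 0.3595 0.008 ]]
((536.9575805664062, 358.4357604980469), 48.56174087524414)
[[585.0, 363.0], [562.0, 399.0], [509.0, 398.0], [489.0, 358.0], [523.0, 314.0], [561.0, 316.0]]
(array([0.53803694, 0.35919839, 0.0033883 ]), np.float64(0.00045842951862807966))
yaw now 29.88 pos [0.5107 0.3478 0.1565] q7 -1.96 F [-0.6 -0.8 -0.9] w 0.498
slide total [0.0921 0.0166 0.3216] per row [0.0092 0.0017 0.0322] | dr total [ 0.008  0.019 -0.017] per row [ 0.001  0.002 -0.002]
```

```bash
python3 -m pendant '{"slide":[[0.045,0.008,0],[0.045,0.008,0.05],[0,0,0.1],[0,0,0.1],[0,0,0.1],[0,0,0.08],[0,0,0.05],[0,0,0.03],[0,0,0],[0,0,0]],"dr":[[0,0.02,0],[0,0,0],[0,0,0],[0,0,0],[0,0,0],[0,0,0],[0,0,0],[0,0,0],[0,0,0],[0,0,0]],"claw":[0.4,0.4,0.4,0.4,0.4,0.4,0.4,0.4,0.4,0.4]}' 15
python3 -c "
from h import *
go(.537,.3575,-.014,30)
"
```

```text
clock: 10.3
position: [0.5377, 0.359, 0.0058]
ee_rot: [-3.034, -0.81, -0.006]
force: [-0.6, 0.3, -0.3]
width: 0.5
gripper_force: 15.0
yaw now 29.89 pos [0.5377 0.359  0.0058] q7 -2.03 F [-0.6  0.3 -0.3] w 0.5
slide total [-0.0047  0.0031  0.0659] per row [-0.0005  0.0003  0.0066] | dr total [-0.001 -0.031 -0.015] per row [-0.    -0.003 -0.002]
```

```bash
python3 -m pendant '{"slide":[[0,0,0.015],[0,0,0.015],[0,0,0.015],[0,0,0.01],[0,0,0.005],[0,0,0.003],[0,0,0]],"dr":[[0,0,0],[0,0,0],[0,0,0],[0,0,0],[0,0,0],[0,0,0],[0,0,0]],"claw":[0.4,0.4,0.4,0.4,0.4,0.4,0.4]}' 15
python3 -m pendant '{"slide":[[0,0,0.003],[0,0,0.003],[0,0,0]],"dr":[[0,0,0],[0,0,0],[0,0,0]],"claw":[0.4,0.4,0.4]}' 15
```

```text
clock: 11.0
position: [0.5371, 0.3587, -0.0142]
ee_rot: [-3.035, -0.811, -0.003]
force: [0.3, 0.5, -0.8]
width: 0.499
gripper_force: 15.0
clock: 11.3
position: [0.5372, 0.3588, -0.0159]
ee_rot: [-3.035, -0.811, -0.004]
force: [0.2, -0.0, -0.9]
width: 0.496
gripper_force: 15.0
```

```bash
python3 -m pendant '{"slide":[[0,0,0.002],[0,0,0.002],[0,0,0]],"dr":[[0,0,0],[0,0,0],[0,0,0]],"claw":[0.4,0.4,0.4]}' 15
```

```text
clock: 11.6
position: [0.5373, 0.3588, -0.016]
ee_rot: [-3.035, -0.811, -0.005]
force: [-3.2, -3.2, 10.2]
width: 0.497
gripper_force: 15.0
```

Contact is at the expected height (bottom at 4 mm). Release gently and go up.

```bash
python3 -m pendant '{"slide":[[0,0,-0.002],[0,0,0],[0,0,0],[0,0,0],[0,0,0],[0,0,-0.02],[0,0,-0.05],[0,0,-0.1],[0,0,-0.1],[0,0,-0.1]],"dr":[[0,0,0],[0,0,0],[0,0,0],[0,0,0],[0,0,0],[0,0,0],[0,0,0],[0,0,0],[0,0,0],[0,0,0]],"claw":[0.5,0.52,0.56,0.62,0.7,0.7,0.7,0.8,0.9,1]}' 15
python3 -m pendant '{"slide":[[-0.1,0,-0.1],[-0.1,0,-0.1],[0,0,0],[0,0,0]],"dr":[[0,0,0],[0,0,0],[0,0,0],[0,0,0]],"claw":[1,1,1,1]}' 15
python3 -c "
from h import *
c=arm.calibration('wrist');im=arm.get_image('wrist');np.save('w6.npy',im);np.save('w6c.npy',c,allow_pickle=True);save(im,'w6.png',1.4)
H=hsv(im);m=((H[...,0]>8)&(H[...,0]<26)&(H[...,1]>130)).astype(np.uint8)
p=proj(c,[.5373,.3588,.024])[0];print(p*1.4)
b=blob(m,p,10)
if b: print(b[0],plane(c,cen(b[1]),.024))
go(.39,.24,.2,0)
"
```

```text
clock: 12.6
position: [0.5369, 0.3589, 0.0971]
ee_rot: [-3.034, -0.811, -0.005]
force: [-0.3, 1.1, 0.9]
width: 0.912
gripper_force: 0.0
clock: 13.0
position: [0.4853, 0.3289, 0.1566]
ee_rot: [-3.034, -0.811, -0.009]
force: [0.9, 0.4, -0.1]
width: 0.999
gripper_force: 0.0
[388.32889183 166.0863721 ]
[ 251   90   54   62 2512] [[0.53649215 0.35791862 0.024     ]]
yaw now 29.9 pos [0.4853 0.3286 0.1553] q7 -1.97 F [-0.2  0.3 -0.6] w 1.005
slide total [-0.4221  0.0977 -0.1505] per row [-0.0422  0.0098 -0.0151] | dr total [-0.006 -0.033  4.349] per row [-0.001 -0.003  0.435]
```

View pics/w6.png

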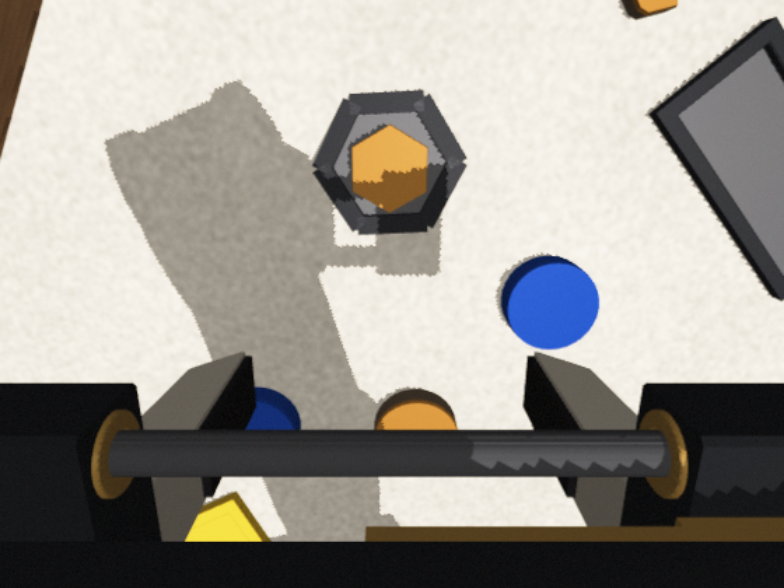

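The hex lies flat in its pad's hollow at (389,167). The disc is nearby, so it goes next at the same yaw; the fingers clear both blue discs.

```bash
python3 -m pendant '{"slide":[[-0.07,0,-0.01],[-0.07,0,-0.01],[-0.07,0,-0.01],[-0.07,0,-0.01],[-0.07,0,-0.01],[-0.07,0,0],[-0.07,0,0],[0,0,0],[0,0,0]],"dr":[[0,0,0],[0,0,0],[0,0,0],[0,0,0],[0,0,0],[0,0,0],[0,0,0],[0,0,0],[0,0,0]],"claw":[1,1,1,1,1,1,1,1,1]}' 15
cat > m7.py <<'E'
from h import *
c=arm.calibration('wrist');im=arm.get_image('wrist');save(im,'w7.png',1.4)
H=hsv(im);m=((H[...,0]>8)&(H[...,0]<26)&(H[...,1]>150)&(H[...,2]>60)).astype(np.uint8)
p=proj(c,[.38,.242,.02])[0];print('expect',p*1.4)
b=blob(m,p,10);print(b[0],cen(b[1])*1.4)
w=(plane(c,b[1],.02)[:,:2]*1000).astype(np.float32)
print(plane(c,cen(b[1]),.02).round(4),cv2.minEnclosingCircle(w),cv2.fitEllipse(w))
T=np.load('top0.npy');Ht=hsv(T);mt=((Ht[...,0]>8)&(Ht[...,0]<26)&(Ht[...,1]>110)).astype(np.uint8)
A=blob(mt,np.array((241,327))/1.4,6);t=arm.calibration('top');print(A[0],plane(t,cen(A[1]),.02),tri(c,cen(b[1]),t,cen(A[1])))
P=plane(c,cen(b[1]),.02)[0]
go(P[0],P[1],.06,30)
E
python3 m7.py
```

```text
clock: 13.95
position: [0.3578, 0.2554, 0.1688]
ee_rot: [-3.035, -0.81, -0.003]
force: [-0.6, -0.0, -0.7]
width: 0.999
gripper_force: 0.0
expect [422.62535684 237.30372157]
[ 267  134   64   64 3251] [417.36828059 231.86975738]
[[0.3814 0.2469 0.02  ]] ((381.0026550292969, 246.32164001464844), 30.215662002563477) ((380.73736572265625, 246.4907684326172), (58.348209381103516, 59.70313262939453), 137.48007202148438)
[161 222  24  23 431] [[0.38006238 0.24395648 0.02      ]] (array([0.38034662, 0.24578783, 0.01232333]), np.float64(1.2290599079278883e-05))
yaw now 29.89 pos [0.3581 0.2557 0.1688] q7 -1.94 F [ 0.5  0.7 -0. ] w 0.998
slide total [0.0519 0.0642 0.3629] per row [0.0052 0.0064 0.0363] | dr total [-0.003 -0.019 -0.015] per row [-0.    -0.002 -0.002]
```

View pics/w7.png

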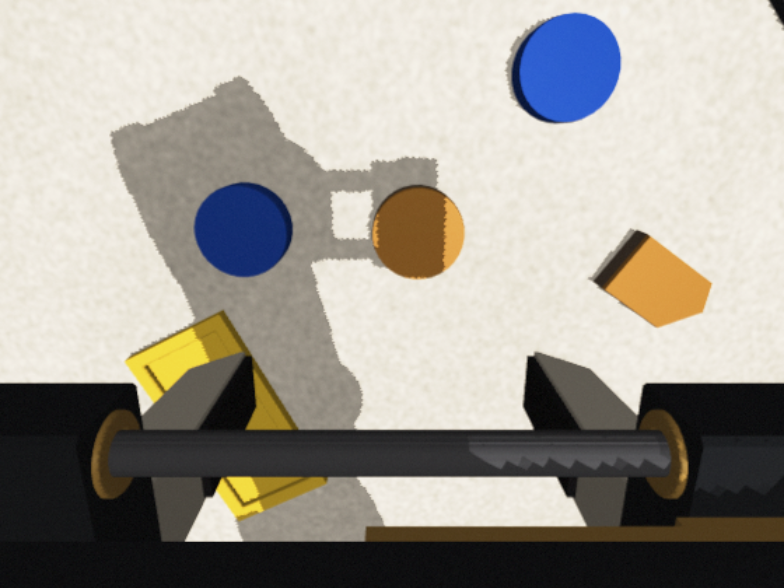

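The disc_tile is at (417,232), round and ochre. Blue discs are at (243,229) and (567,68), the broken slab at (655,280). Approaching.

```bash
python3 -m pendant '{"slide":[[0.026,0.032,0],[0.026,0.032,0.06],[0,0,0.1],[0,0,0.1],[0,0,0.1],[0,0,0.1],[0,0,0.06],[0,0,0.03],[0,0,0],[0,0,0]],"dr":[[0,-0.02,0],[0,0,0],[0,0,0],[0,0,0],[0,0,0],[0,0,0],[0,0,0],[0,0,0],[0,0,0],[0,0,0]],"claw":[0.9,0.9,0.9,0.9,0.9,0.9,0.9,0.9,0.9,0.9]}' 15
python3 -c "
from h import *
go(.381,.2463,-.02,30)"
```

```text
clock: 15.0
position: [0.3812, 0.2468, 0.0044]
ee_rot: [-3.035, -0.81, -0.001]
force: [0.4, -0.4, 0.3]
width: 0.901
gripper_force: 0.0
yaw now 29.9 pos [0.3812 0.2468 0.0044] q7 -2.12 F [ 0.4 -0.4  0.3] w 0.901
slide total [-0.0015  0.001   0.0815] per row [-0.0002  0.0001  0.0081] | dr total [-0.    -0.005 -0.014] per row [-0.    -0.    -0.001]
```

```bash
python3 -m pendant '{"slide":[[0,0,0.03],[0,0,0.03],[0,0,0.015],[0,0,0.0065],[0,0,0],[0,0,0],[0,0,0],[0,0,0],[0,0,0],[0,0,0]],"dr":[[0,0,0],[0,0,0],[0,0,0],[0,0,0],[0,0,0],[0,0,0],[0,0,0],[0,0,0],[0,0,0],[0,0,0]],"claw":[0.9,0.9,0.9,0.9,0.9,0.75,0.65,0.55,0.55,0.55]}' 15
python3 -m pendant '{"slide":[[0,0,0],[0,0,0],[0,0,-0.02],[0,0,-0.05],[0,0,-0.1],[0,0,-0.1],[0,0,-0.1],[0,0,-0.1],[0,0,-0.08],[0,0,0]],"dr":[[0,0,0],[0,0,0],[0,0,0],[0,0,0],[0,0,0],[0,0,0],[0,0,0],[0,0,0],[0,0,0],[0,0,0]],"claw":[0.55,0.55,0.55,0.55,0.55,0.55,0.55,0.55,0.55,0.55]}' 15
python3 -c "
from h import *
go(.62,-.13,.145,0,12)"
```

```text
clock: 16.0
position: [0.3806, 0.2465, -0.0202]
ee_rot: [-3.035, -0.811, -0.001]
force: [0.1, -0.2, 2.7]
width: 0.668
gripper_force: 15.0
clock: 17.0
position: [0.3817, 0.2476, 0.1476]
ee_rot: [-3.034, -0.81, -0.007]
force: [0.4, 0.5, -1.2]
width: 0.663
gripper_force: 15.0
yaw now 29.91 pos [0.3817 0.2476 0.1476] q7 -1.93 F [ 0.4  0.5 -1.2] w 0.663
slide total [0.0608 1.4872 0.0088] per row [0.0051 0.1239 0.0007] | dr total [-0.012 -0.04   4.351] per row [-0.001 -0.003  0.363]
```

```bash
python3 -m pendant '{"slide":[[0,0.07,0],[0,0.125,0],[0,0.125,0],[0,0.125,0],[0,0.125,0],[0,0.125,0],[0,0.125,0],[0,0.125,0],[0,0.125,0],[0,0.125,0]],"dr":[[0,0,0],[0,0,0],[0,0,0],[0,0,0],[0,0,0],[0,0,0],[0,0,0],[0,0,0],[0,0,0],[0,0,0]],"claw":[0.55,0.55,0.55,0.55,0.55,0.55,0.55,0.55,0.55,0.55]}' 15
python3 -m pendant '{"slide":[[0,0.125,0],[0,0.125,0],[0,0.07,0],[0,0.04,0],[0,0,0],[0,0,0],[0,0,0]],"dr":[[0,-0.04,0],[0,0,0],[0,0,0],[0,0,0],[0,0,0],[0,0,0],[0,0,0]],"claw":[0.55,0.55,0.55,0.55,0.55,0.55,0.55]}' 15
cat > m8.py <<'E'
from h import *
c=arm.calibration('wrist');im=arm.get_image('wrist');save(im,'w8.png',1.4)
H=hsv(im);m=((H[...,2]<115)&(H[...,1]<90)).astype(np.uint8)
p=proj(c,[.645,-.139,.008])[0];print('expect',p*1.4)
b=blob(m,p,20);print(b[0],cen(b[1])*1.4,plane(c,cen(b[1]),.008).round(4))
w=(plane(c,b[1],.009)[:,:2]*1000).astype(np.float32);print(cv2.minAreaRect(w))
t=arm.calibration("top");A=blob(mask(np.load("top0.npy"),"dark"),np.array((451,186))/1.4,22)
print(tri(c,cen(b[1]),t,cen(A[1])))
go(.645,-.139,.01,30)
E
python3 m8.py
```

```text
clock: 18.0
position: [0.5589, -0.0658, 0.1435]
ee_rot: [-3.035, -0.811, 0.003]
force: [0.8, 0.4, -1.6]
width: 0.672
gripper_force: 15.0
clock: 18.7
position: [0.6126, -0.1559, 0.1446]
ee_rot: [3.034, 0.814, -0.008]
force: [0.1, -0.1, -0.1]
width: 0.67
gripper_force: 15.0
expect [391.1683712  202.04543637]
[  201    62   158   177 12870] [389.48914143 202.79293956] [[ 0.6441 -0.1383  0.008 ]]
((630.3465576171875, -143.84361267089844), (158.69805908203125, 131.10525512695312), 20.187360763549805)
(array([ 0.64397998, -0.13859726,  0.00752975]), np.float64(0.0004842839673480096))
yaw now 30.04 pos [ 0.6127 -0.1561  0.1448] q7 -1.06 F [-0.2 -0.2 -1.3] w 0.666
slide total [0.1238 0.0047 0.4486] per row [0.0124 0.0005 0.0449] | dr total [-0.005  0.039  0.006] per row [-0.     0.004  0.001]
```

View pics/w8.png

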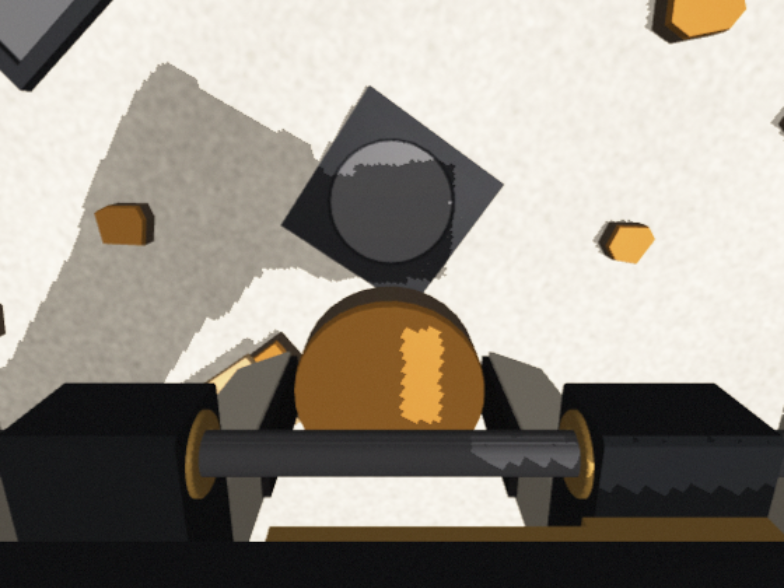

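The disc pad's hollow is centred at (392,201), which matches (0.645, -0.139). The disc is held level.

```bash
python3 -m pendant '{"slide":[[0.062,0.002,0],[0.062,0.002,0.05],[0,0,0.1],[0,0,0.1],[0,0,0.1],[0,0,0.06],[0,0,0.03],[0,0,0.01],[0,0,0],[0,0,0]],"dr":[[0,0.04,0],[0,0,0],[0,0,0],[0,0,0],[0,0,0],[0,0,0],[0,0,0],[0,0,0],[0,0,0],[0,0,0]],"claw":[0.55,0.55,0.55,0.55,0.55,0.55,0.55,0.55,0.55,0.55]}' 15
python3 -c "
from h import *
go(.645,-.139,-.0145,30)"
```

```text
clock: 19.75
position: [0.6468, -0.1403, 0.0109]
ee_rot: [3.034, 0.811, 0.003]
force: [0.1, -0.0, -2.3]
width: 0.666
gripper_force: 15.0
yaw now 29.93 pos [ 0.6468 -0.1403  0.0109] q7 -1.14 F [ 0.1 -0.  -2.3] w 0.666
slide total [-0.0033 -0.0069  0.0845] per row [-0.0003 -0.0007  0.0085] | dr total [ 0.01  -0.013 -0.011] per row [ 0.001 -0.001 -0.001]
```

```bash
python3 -m pendant '{"slide":[[-0.003,-0.007,0.02],[0,0,0.02],[0,0,0.02],[0,0,0.015],[0,0,0.007],[0,0,0.003],[0,0,0]],"dr":[[0,0,0],[0,0,0],[0,0,0],[0,0,0],[0,0,0],[0,0,0],[0,0,0]],"claw":[0.55,0.55,0.55,0.55,0.55,0.55,0.55]}' 15
python3 -m pendant '{"slide":[[0,0,0.003],[0,0,0.003],[0,0,0]],"dr":[[0,0,0],[0,0,0],[0,0,0]],"claw":[0.55,0.55,0.55]}' 15
```

```text
clock: 20.45
position: [0.6442, -0.139, -0.0159]
ee_rot: [3.035, 0.811, 0.0]
force: [0.6, -1.2, -2.4]
width: 0.667
gripper_force: 15.0
clock: 20.75
position: [0.6445, -0.139, -0.0162]
ee_rot: [3.035, 0.811, 0.001]
force: [-5.2, 0.7, 13.0]
width: 0.671
gripper_force: 15.0
```

```bash
python3 -m pendant '{"slide":[[0,0,-0.003],[0,0,0],[0,0,0],[0,0,0],[0,0,0],[0,0,-0.02],[0,0,-0.05],[0,0,-0.1],[0,0,-0.1],[0,0,-0.1]],"dr":[[0,0,0],[0,0,0],[0,0,0],[0,0,0],[0,0,0],[0,0,0],[0,0,0],[0,0,0],[0,0,0],[0,0,0]],"claw":[0.66,0.68,0.72,0.78,0.86,0.86,0.86,0.9,0.95,1]}' 15
python3 -m pendant '{"slide":[[0,0,-0.1],[0,0,-0.1],[0,0,0],[0,0,0],[0,0,0],[0,0,0],[0,0,0],[0,0,0],[0,0,0],[0,0,0]],"dr":[[0,0,0],[0,0,0],[0,0,0.94],[0,0,0.94],[0,0,0.94],[0,0,0.94],[0,0,0.94],[0,0,0.94],[0,0,0.94],[0,0,0.94]],"claw":[1,1,1,1,1,1,1,1,1,1]}'
python3 -c "
from h import *
go(.44,-.105,.15,-24,6)"
```

```text
clock: 21.75
position: [0.6444, -0.1389, 0.0967]
ee_rot: [3.035, 0.811, 0.002]
force: [1.0, -0.2, 0.3]
width: 0.983
gripper_force: 0.0
clock: 22.75
position: [0.6443, -0.1387, 0.1557]
ee_rot: [-3.083, 0.6, -0.002]
force: [0.6, 0.8, 0.2]
width: 0.997
gripper_force: 0.0
yaw now -22.04 pos [ 0.6443 -0.1387  0.1557] q7 -1.89 F [0.6 0.8 0.2] w 0.997
slide total [-0.6736  0.1514  0.018 ] per row [-0.1123  0.0252  0.003 ] | dr total [-0.007 -0.01   0.286] per row [-0.001 -0.002  0.048]
```

```bash
python3 -m pendant '{"slide":[[-0.1,0.022,0],[-0.1,0.022,0],[-0.1,0.022,0],[-0.1,0.022,0],[-0.1,0.022,0],[-0.1,0.022,0],[-0.07,0.02,0],[0,0,0],[0,0,0]],"dr":[[0,0,0],[0,0,0],[0,0,0],[0,0,0],[0,0,0],[0,0,0],[0,0,0],[0,0,0.15],[0,0,0.15]],"claw":[1,1,1,1,1,1,1,1,1]}'
cat > m9.py <<'E'
from h import *
c=arm.calibration('wrist');im=arm.get_image('wrist');save(im,'w9.png',1.4);np.save('w9.npy',im);np.save('w9c.npy',c,allow_pickle=True)
H=hsv(im);h,s,v=np.moveaxis(H,2,0)
m=((h>8)&(h<26)&(s>45)&(s<145)&(v>60)).astype(np.uint8)
m=cv2.morphologyEx(m,cv2.MORPH_OPEN,np.ones((5,5),np.uint8))
p=proj(c,[.47,-.115,.028])[0];print('expect',p*1.4,H[int(p[1]),int(p[0])])
b=blob(m,p,8);print(b[0],cen(b[1])*1.4,plane(c,cen(b[1]),.028).round(4))
w=(plane(c,b[1],.028)[:,:2]*1000).astype(np.float32);print(cv2.minAreaRect(w))
go(.44,-.105,.15,-24,6)
E
python3 m9.py
```

```text
clock: 23.65
position: [0.4412, -0.1068, 0.1554]
ee_rot: [-3.073, 0.651, -0.004]
force: [0.2, 0.1, 0.1]
width: 0.997
gripper_force: 0.0
expect [380.82583811 217.9227613 ] [ 18 105 211]
[ 239  111   71   94 6339] [383.32391123 219.88766281] [[ 0.4683 -0.1159  0.028 ]]
((466.49755859375, -115.11579132080078), (59.04670333862305, 80.07785034179688), 65.07173156738281)
yaw now -23.99 pos [ 0.4417 -0.1068  0.1552] q7 -1.92 F [0.6 0.3 0.1] w 0.999
slide total [-0.0077 -0.0031  0.0173] per row [-0.0013 -0.0005  0.0029] | dr total [-0.006 -0.019  0.002] per row [-0.001 -0.003  0.   ]
```

View pics/w9.png

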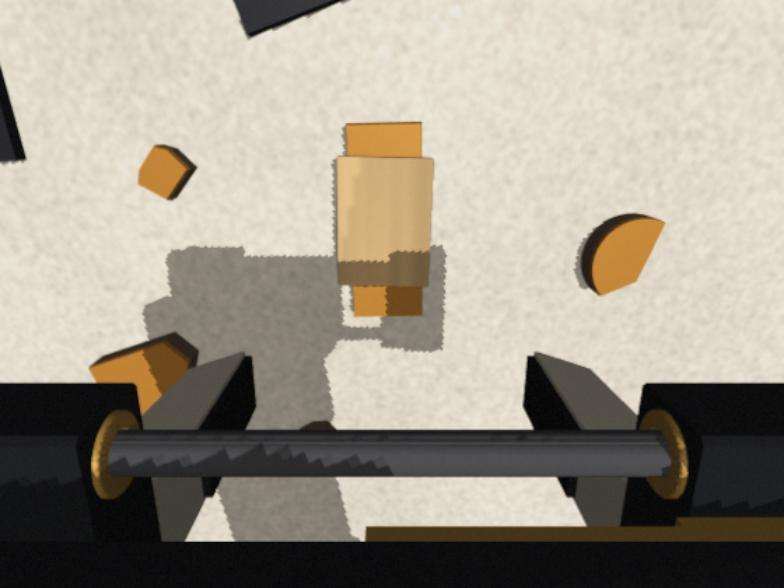

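The spacer outline is (337,157)-(433,286) and measures 59 x 80 mm at z=0.028, as expected. The slab lies beneath it.

```bash
cat >> m9.py <<'E'
print('plane centroid',cen(w))
go(cen(w)[0]/1000,cen(w)[1]/1000,-.008,-25)
E
python3 m9.py | tail -4
```

```text
slide total [-0.008  -0.003   0.0163] per row [-0.0013 -0.0005  0.0027] | dr total [-0.005 -0.015  0.016] per row [-0.001 -0.002  0.003]
plane centroid [ 466.3985453  -114.98818489]
yaw now -23.89 pos [ 0.4418 -0.1068  0.1549] q7 -1.92 F [-0.5 -0.1  0.1] w 0.999
slide total [ 0.085  -0.0079  0.5431] per row [ 0.0085 -0.0008  0.0543] | dr total [-0.005 -0.015  0.161] per row [-0.001 -0.001  0.016]
```

```bash
python3 -m pendant '{"slide":[[0.0425,-0.004,0],[0.0425,-0.004,0.08],[0,0,0.1],[0,0,0.1],[0,0,0.1],[0,0,0.08],[0,0,0.05],[0,0,0.02],[0,0,0],[0,0,0]],"dr":[[0,-0.015,0.08],[0,0,0.08],[0,0,0],[0,0,0],[0,0,0],[0,0,0],[0,0,0],[0,0,0],[0,0,0],[0,0,0]],"claw":[1,1,0.9,0.9,0.9,0.9,0.9,0.9,0.9,0.9]}' 15
python3 -c "
from h import *
go(.4664,-.115,-.008,-25)"
```

```text
clock: 24.75
position: [0.4655, -0.1151, -0.0045]
ee_rot: [-3.067, 0.679, 0.001]
force: [1.0, 0.6, 0.5]
width: 0.898
gripper_force: 0.0
yaw now -24.96 pos [ 0.4655 -0.1151 -0.0045] q7 -2.0 F [1.  0.6 0.5] w 0.898
slide total [ 0.0026 -0.0014  0.0117] per row [ 0.0003 -0.0001  0.0012] | dr total [-0.001  0.008  0.006] per row [-0.     0.001  0.001]
```

```bash
python3 -m pendant '{"slide":[[0.0026,-0.0014,0.0115],[0,0,0],[0,0,0],[0,0,0],[0,0,0],[0,0,0],[0,0,0],[0,0,0]],"dr":[[0,0,0],[0,0,0],[0,0,0],[0,0,0],[0,0,0],[0,0,0],[0,0,0],[0,0,0]],"claw":[0.9,0.8,0.7,0.65,0.55,0.55,0.55,0.55]}' 15
```

```text
clock: 25.55
position: [0.4656, -0.1148, -0.0081]
ee_rot: [-3.067, 0.679, 0.002]
force: [-0.6, -0.3, 4.7]
width: 0.624
gripper_force: 15.0
```

```bash
python3 -m pendant '{"slide":[[0,0,0],[0,0,-0.02],[0,0,-0.05],[0,0,-0.1],[0,0,-0.1],[0,0,-0.1],[0,0,-0.1],[0,0,-0.08],[0,0,0],[0,0,0]],"dr":[[0,0,0],[0,0,0],[0,0,0],[0,0,0],[0,0,0],[0,0,0],[0,0,0],[0,0,0],[0,0,0],[0,0,0]],"claw":[0.55,0.55,0.55,0.55,0.55,0.55,0.55,0.55,0.55,0.55]}' 15
python3 -c "
from h import *
go(.53,-.375,.155,-69,10)"
```

```text
clock: 26.55
position: [0.4657, -0.115, 0.1569]
ee_rot: [-3.067, 0.679, 0.001]
force: [-0.8, 0.7, -0.2]
width: 0.631
gripper_force: 15.0
yaw now -24.96 pos [ 0.4657 -0.115   0.1569] q7 -1.93 F [-0.8  0.7 -0.2] w 0.631
slide total [0.5601 0.6953 0.0059] per row [0.056  0.0695 0.0006] | dr total [2.000e-03 8.000e-03 6.405e+00] per row [0.    0.001 0.641]
```

```bash
python3 -c "
from h import *
go(.536,-.308,.155,-69,7)"
python3 -m pendant '{"slide":[[0,0,0],[0,0,0],[0,0,0],[0,0,0],[0,0,0],[0,0,0],[0,0,0],[0,0,0],[0,0,0],[0,0,0]],"dr":[[0,0,0.64],[0,0,0.64],[0,0,0.64],[0,0,0.64],[0,0,0.64],[0,0,0.64],[0,0,0.64],[0,0,0.64],[0,0,0.64],[0,0,0.64]],"claw":[0.55,0.55,0.55,0.55,0.55,0.55,0.55,0.55,0.55,0.55]}' 15
python3 -c "
from h import *
go(.536,-.308,.155,-69,7)"
```

```text
yaw now -24.96 pos [ 0.4657 -0.115   0.1569] q7 -1.93 F [-0.8  0.7 -0.2] w 0.631
slide total [0.484  0.4844 0.006 ] per row [0.0691 0.0692 0.0009] | dr total [2.000e-03 8.000e-03 6.405e+00] per row [0.    0.001 0.915]
clock: 27.55
position: [0.4646, -0.1148, 0.1552]
ee_rot: [2.586, -1.781, -0.007]
force: [0.3, -0.9, -0.7]
width: 0.63
gripper_force: 15.0
yaw now -69.13 pos [ 0.4646 -0.1148  0.1552] q7 -2.66 F [ 0.3 -0.9 -0.7] w 0.63
slide total [ 0.6866  0.0069 -0.001 ] per row [ 0.0981  0.001  -0.0001] | dr total [ 0.032  0.021 -0.019] per row [ 0.005  0.003 -0.003]
```

```bash
python3 -m pendant '{"slide":[[0.05,0,0],[0.1,0.001,0],[0.1,0.001,0],[0.1,0.001,0],[0.1,0.001,0],[0.1,0.001,0],[0.086,0.002,0],[0.05,0,0],[0,0,0],[0,0,0]],"dr":[[0.03,0.02,0],[0,0,0],[0,0,0],[0,0,0],[0,0,0],[0,0,0],[0,0,0],[0,0,0],[0,0,0],[0,0,0]],"claw":[0.55,0.55,0.55,0.55,0.55,0.55,0.55,0.55,0.55,0.55]}' 15
cat > m10.py <<'E'
from h import *
c=arm.calibration('wrist');im=arm.get_image('wrist');save(im,'w10.png',1.4);np.save('w10.npy',im);np.save('w10c.npy',c,allow_pickle=True)
H=hsv(im);h,s,v=np.moveaxis(H,2,0)
m=((h>8)&(h<26)&(s>45)&(s<145)&(v>60)).astype(np.uint8)
p=proj(c,[.563,-.378,.016])[0];print('expect',p*1.4,H[int(p[1]),int(p[0])])
b=blob(m,p,8);print(b[0],cen(b[1])*1.4)
w=(plane(c,b[1],.016)[:,:2]*1000).astype(np.float32);print(cv2.minAreaRect(w),cen(w))
t=arm.calibration("top");A=blob(mask(np.load("top0.npy"),"ply"),np.array((580,230))/1.4,6)
print(tri(c,cen(b[1]),t,cen(A[1])))
go(.563,-.378,.155,-69)
E
python3 m10.py
```

```text
clock: 28.55
position: [0.5372, -0.3072, 0.1561]
ee_rot: [-2.589, 1.777, -0.001]
force: [-0.2, 1.0, -0.1]
width: 0.627
gripper_force: 15.0
expect [390.23174373 140.66020678] [ 18 104 224]
[ 246   52   71   99 6751] [393.35370174 140.31813673]
((560.466064453125, -376.8631896972656), (58.59249496459961, 80.70296478271484), 21.149974822998047) [ 560.56519536 -376.9614598 ]
(array([ 0.56143699, -0.37870798,  0.01279549]), np.float64(0.0004364993094566691))
yaw now -68.86 pos [ 0.5373 -0.3066  0.1564] q7 -2.32 F [0.2 0.7 0.1] w 0.627
slide total [0.2529 0.006  0.0045] per row [0.0253 0.0006 0.0005] | dr total [-0.016  0.002  0.02 ] per row [-0.002  0.     0.002]
```

View pics/w10.png

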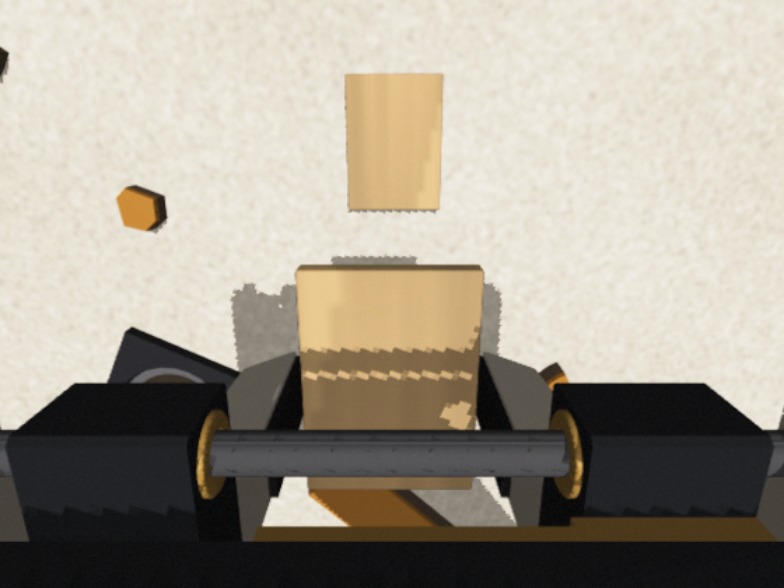

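The pile top is at (394,141): centre (0.5605, -0.377), 58.6 x 80.7 mm, yaw -68.9°. The spacer is held square in the fingers.

```bash
python3 -c "
from h import *
go(.5602,-.3763,.02,-68.85)"
```

```text
yaw now -68.86 pos [ 0.5373 -0.3066  0.1564] q7 -2.32 F [0.2 0.7 0.1] w 0.627
slide total [0.2443 0.0135 0.4545] per row [0.0244 0.0014 0.0455] | dr total [-0.016  0.001 -0.002] per row [-0.002  0.    -0.   ]
```

```bash
python3 -m pendant '{"slide":[[0.06,0.0035,0],[0.06,0.0035,0],[0.06,0.0035,0.05],[0.06,0.003,0.1],[0.004,0,0.1],[0,0,0.1],[0,0,0.06],[0,0,0.04],[0,0,0],[0,0,0]],"dr":[[-0.016,0,0],[0,0,0],[0,0,0],[0,0,0],[0,0,0],[0,0,0],[0,0,0],[0,0,0],[0,0,0],[0,0,0]],"claw":[0.55,0.55,0.55,0.55,0.55,0.55,0.55,0.55,0.55,0.55]}' 15
python3 -c "
from h import *
go(.5602,-.3763,-.009,-68.85)"
```

```text
clock: 29.6
position: [0.5608, -0.3774, 0.0228]
ee_rot: [2.59, -1.777, 0.003]
force: [0.2, 0.5, 0.8]
width: 0.626
gripper_force: 15.0
yaw now -68.91 pos [ 0.5608 -0.3774  0.0228] q7 -2.23 F [0.2 0.5 0.8] w 0.626
slide total [-0.0043  0.0008  0.1061] per row [-0.0004  0.0001  0.0106] | dr total [-0.01  -0.015 -0.009] per row [-0.001 -0.001 -0.001]
```

```bash
python3 -m pendant '{"slide":[[-0.004,0.001,0.03],[0,0,0.03],[0,0,0.02],[0,0,0.015],[0,0,0.007],[0,0,0],[0,0,0]],"dr":[[-0.01,-0.015,0],[0,0,0],[0,0,0],[0,0,0],[0,0,0],[0,0,0],[0,0,0]],"claw":[0.55,0.55,0.55,0.55,0.55,0.55,0.55]}' 15
python3 -c "
from h import *
go(.5602,-.3763,-.012,-68.85)"
python3 -m pendant '{"slide":[[0,0,0.003],[0,0,0.003],[0,0,0]],"dr":[[0,0,0],[0,0,0],[0,0,0]],"claw":[0.55,0.55,0.55]}' 15
```

```text
clock: 30.3
position: [0.5596, -0.3768, -0.0085]
ee_rot: [2.589, -1.778, -0.001]
force: [0.1, -0.4, -0.8]
width: 0.63
gripper_force: 15.0
yaw now -68.96 pos [ 0.5596 -0.3768 -0.0085] q7 -2.23 F [ 0.1 -0.4 -0.8] w 0.63
slide total [-0.0007 -0.0023  0.0116] per row [-0.0001 -0.0002  0.0012] | dr total [ 0.005  0.004 -0.016] per row [ 0.001  0.    -0.002]
clock: 30.6
position: [0.5595, -0.3766, -0.0105]
ee_rot: [2.59, -1.778, -0.002]
force: [0.9, 0.3, -0.6]
width: 0.629
gripper_force: 15.0
```

```bash
python3 -m pendant '{"slide":[[0,-0.001,0.003],[0,-0.001,0.002],[0,0,0]],"dr":[[0,0,0],[0,0,0],[0,0,0]],"claw":[0.55,0.55,0.55]}' 15
python3 -m pendant '{"slide":[[0,0,0.002],[0,0,0]],"dr":[[0,0,0],[0,0,0]],"claw":[0.55,0.55]}' 15
```

```text
clock: 30.9
position: [0.5601, -0.3764, -0.012]
ee_rot: [2.59, -1.778, -0.002]
force: [0.5, -0.2, -0.9]
width: 0.628
gripper_force: 15.0
clock: 31.1
position: [0.5601, -0.3764, -0.012]
ee_rot: [2.59, -1.778, -0.001]
force: [-1.7, 1.0, 4.7]
width: 0.63
gripper_force: 15.0
```

Contact is at the expected height. Release, rise, back off and check.

```bash
python3 -m pendant '{"slide":[[0,0,-0.001],[0,0,0],[0,0,0],[0,0,0],[0,0,-0.02],[0,0,-0.06],[0,0,-0.1],[0,0,-0.1],[0,0,-0.1],[0,0,-0.1]],"dr":[[0,0,0],[0,0,0],[0,0,0],[0,0,0],[0,0,0],[0,0,0],[0,0,0],[0,0,0],[0,0,0],[0,0,0]],"claw":[0.63,0.66,0.72,0.8,0.85,0.9,0.9,1,1,1]}' 15
python3 -m pendant '{"slide":[[-0.08,0,-0.06],[-0.08,0,0],[-0.04,0,0],[0,0,0],[0,0,0]],"dr":[[0,0,0],[0,0,0],[0,0,0],[0,0,0],[0,0,0]],"claw":[1,1,1,1,1]}' 15
cat > m11.py <<'E'
from h import *
c=arm.calibration('wrist');im=arm.get_image('wrist');save(im[30:260,150:390],'w11.png',2.5)
H=hsv(im);h,s,v=np.moveaxis(H,2,0)
m=((h>8)&(h<26)&(s>45)&(s<145)&(v>60)).astype(np.uint8)
p=proj(c,[.5605,-.377,.024])[0]
b=blob(m,p,8)
w=(plane(c,b[1],.024)[:,:2]*1000).astype(np.float32);print(cv2.minAreaRect(w),cen(w))
E
python3 m11.py
```

```text
clock: 32.1
position: [0.5602, -0.3764, 0.1335]
ee_rot: [2.59, -1.778, -0.001]
force: [0.4, -0.3, 0.4]
width: 0.998
gripper_force: 0.0
clock: 32.6
position: [0.5386, -0.3212, 0.1496]
ee_rot: [2.589, -1.778, -0.002]
force: [-0.4, -0.5, -0.4]
width: 1.005
gripper_force: 0.0
((559.842041015625, -377.8001403808594), (58.87397384643555, 79.90946960449219), 21.014745712280273) [ 559.84232903 -377.84835118]
```

View pics/w11.png

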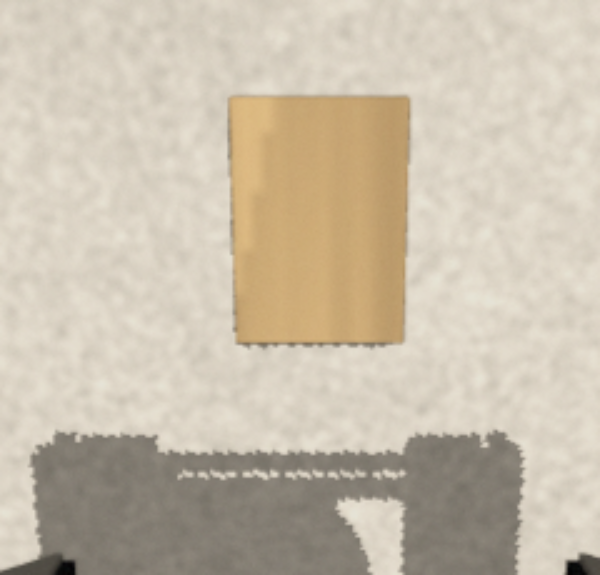

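The spacer sits squarely on the pile, within about 1 mm and 0.2° of it. That was my 14th and last picture, so the slab goes by numbers only.

```bash
python3 -m pendant '{"slide":[[-0.05,0,0],[-0.1,0,0],[-0.1,0,0],[-0.1,0,0],[-0.1,0,0],[-0.1,0,0],[-0.1,0,0],[-0.1,0,0],[0,0,0],[0,0,0]],"dr":[[0,0,-0.75],[0,0,0],[0,0,0],[0,0,0],[0,0,0],[0,0,0],[0,0,0],[0,0,0],[0,0,-0.8],[0,0,-0.8]],"claw":[1,1,1,1,1,1,1,1,1,1]}' 15
python3 -m pendant '{"slide":[[0,0,0],[0,0,0],[0,0,0],[0,0,0],[0,0,0],[0,0,0]],"dr":[[0,0,-0.8],[0,0,-0.8],[0,0,-0.8],[0,0,-0.8],[0,0,-0.8],[0,0,0]],"claw":[1,1,1,1,1,1]}' 15
python3 -c "
from h import *
go(.433,-.098,.15,-24,6)"
```

```text
clock: 33.65
position: [0.4408, -0.1181, 0.1499]
ee_rot: [2.817, -1.391, -0.002]
force: [1.0, -0.2, -0.2]
width: 1.005
gripper_force: 0.0
clock: 34.25
position: [0.441, -0.119, 0.1497]
ee_rot: [-3.065, 0.688, 0.002]
force: [-0.3, -0.3, 0.1]
width: 0.999
gripper_force: 0.0
yaw now -25.29 pos [ 0.441  -0.119   0.1497] q7 -1.91 F [-0.3 -0.3  0.1] w 0.999
slide total [-0.054 -0.052 -0.001] per row [-0.009  -0.0087 -0.0002] | dr total [ 0.002  0.011 -0.188] per row [ 0.     0.002 -0.031]
```

```bash
python3 -m pendant '{"slide":[[-0.027,-0.026,0],[-0.027,-0.026,0],[0,0,0],[0,0,0]],"dr":[[0,0,-0.1],[0,0,0],[0,0,0],[0,0,0]],"claw":[1,1,1,1]}' 15
cat > m12.py <<'E'
from h import *
c=arm.calibration('wrist');im=arm.get_image('wrist')
H=hsv(im);h,s,v=np.moveaxis(H,2,0)
m=((h>8)&(h<26)&(s>145)&(v>50)).astype(np.uint8)
p=proj(c,[.465,-.114,.02])[0];print('expect',p,H[int(p[1]),int(p[0])])
b=blob(m,p,8);print(b[0],cen(b[1]))
w=(plane(c,b[1],.02)[:,:2]*1000).astype(np.float32);r=cv2.minAreaRect(w);print(r,cen(w))
t=arm.calibration('top');T=arm.get_image('top');Ht=hsv(T);mt=((Ht[...,0]>8)&(Ht[...,0]<26)&(Ht[...,1]>110)).astype(np.uint8)
P=cen(w)/1000
go(P[0],P[1],.01,-25)
E
python3 m12.py
```

```text
clock: 34.65
position: [0.4324, -0.0966, 0.1501]
ee_rot: [-3.07, 0.669, 0.001]
force: [-0.2, 0.2, -0.0]
width: 0.998
gripper_force: 0.0
expect [279.37136605 146.37303486] [ 17 177 206]
[ 252   71   56  144 7340] [280.96878133 141.45678581]
((463.9292297363281, -115.11591339111328), (44.24365997314453, 121.43180084228516), 67.33428192138672) [ 464.01011676 -115.20142237]
yaw now -24.62 pos [ 0.4326 -0.0972  0.1501] q7 -1.95 F [0.1 0.3 0.3] w 1.001
slide total [0.1205 0.0109 0.4668] per row [0.012  0.0011 0.0467] | dr total [0.002 0.005 0.055] per row [0.    0.001 0.005]
```

```bash
python3 -m pendant '{"slide":[[0.06,0.0055,0],[0.06,0.0055,0.05],[0,0,0.1],[0,0,0.1],[0,0,0.02],[0,0,0],[0,0,0]],"dr":[[0,0,-0.14],[0,0,-0.14],[0,0,0],[0,0,0],[0,0,0],[0,0,0],[0,0,0]],"claw":[1,0.9,0.9,0.9,0.9,0.9,0.9]}' 20
python3 m12.py | head -3
python3 -c "
from h import *
go(.464,-.1152,-.020,-22.7)"
```

```text
clock: 35.45
position: [0.4647, -0.115, 0.07]
ee_rot: [-3.08, 0.618, -0.001]
force: [0.6, -0.2, -0.1]
width: 0.9
gripper_force: 0.0
expect [275.08105063 217.244412  ] [ 16 189 116]
[  243   125    70   172 11194] [277.34560579 208.49205408]
((464.7251892089844, -115.566162109375), (44.47157287597656, 122.6906509399414), 67.49559783935547) [ 464.72705499 -115.57305268]
yaw now -22.69 pos [ 0.465  -0.115   0.0703] q7 -1.92 F [1.  0.7 0.7] w 0.898
slide total [-0.0032  0.0021  0.301 ] per row [-0.0003  0.0002  0.0301] | dr total [-0.003 -0.012  0.002] per row [-0.    -0.001  0.   ]
```

The two heights agree on the slab: (0.4645, -0.1154), top at 0.02. Grasping.

```bash
python3 -m pendant '{"slide":[[0,0.001,0.08],[0,0,0.08],[0,0,0.07],[0,0,0.04],[0,0,0.02],[0,0,0.011],[0,0,0],[0,0,0],[0,0,0],[0,0,0]],"dr":[[0,-0.01,0],[0,0,0],[0,0,0],[0,0,0],[0,0,0],[0,0,0],[0,0,0],[0,0,0],[0,0,0],[0,0,0]],"claw":[0.8,0.8,0.8,0.8,0.8,0.8,0.8,0.7,0.55,0.4]}' 20
python3 -m pendant '{"slide":[[0,0,0],[0,0,0],[0,0,0]],"dr":[[0,0,0],[0,0,0],[0,0,0]],"claw":[0.4,0.4,0.4]}' 20
```

```text
clock: 36.55
position: [0.4639, -0.1151, -0.0209]
ee_rot: [-3.08, 0.618, 0.002]
force: [-0.6, 1.0, -0.0]
width: 0.584
gripper_force: 0.0
clock: 36.85
position: [0.4638, -0.115, -0.0211]
ee_rot: [-3.08, 0.618, 0.003]
force: [-0.1, 0.6, 4.4]
width: 0.496
gripper_force: 20.0
```

```bash
python3 -m pendant '{"slide":[[0,0,-0.02],[0,0,-0.06],[0,0,-0.1],[0,0,-0.1],[0,0,-0.1],[0,0,-0.1],[0,0,-0.07],[0,0,0],[0,0,0],[0,0,0]],"dr":[[0,0,0],[0,0,0],[0,0,0],[0,0,0],[0,0,0],[0,0,-0.5],[0,0,-0.8],[0,0,-0.8],[0,0,-0.8],[0,0,-0.8]],"claw":[0.4,0.4,0.4,0.4,0.4,0.4,0.4,0.4,0.4,0.4]}' 20
python3 -m pendant '{"slide":[[0,0,0],[0,0,0],[0,0,0],[0,0,0],[0,0,0],[0,0,0],[0,0,0],[0,0,0],[0,0,0],[0,0,0]],"dr":[[0,0,-0.8],[0,0,-0.8],[0,0,-0.8],[0,0,-0.8],[0,0,-0.8],[0,0,-0.8],[0,0,-0.8],[0,0,-0.8],[0,0,-0.8],[0,0,-0.8]],"claw":[0.4,0.4,0.4,0.4,0.4,0.4,0.4,0.4,0.4,0.4]}' 20
python3 -c "
from h import *
go(.63,.03,.145,70.8,10)"
```

```text
clock: 37.85
position: [0.4635, -0.1151, 0.1439]
ee_rot: [-3.14, -0.082, 0.004]
force: [0.2, 0.4, -1.2]
width: 0.498
gripper_force: 20.0
clock: 38.85
position: [0.4634, -0.1152, 0.1436]
ee_rot: [-2.746, -1.522, 0.003]
force: [0.8, -0.5, -2.2]
width: 0.499
gripper_force: 20.0
yaw now 57.99 pos [ 0.4634 -0.1152  0.1436] q7 -0.59 F [ 0.8 -0.5 -2.2] w 0.499
slide total [ 0.7047  0.2144 -0.0059] per row [ 0.0705  0.0214 -0.0006] | dr total [-0.024  0.005 -1.863] per row [-0.002  0.001 -0.186]
```

```bash
python3 -m pendant '{"slide":[[0.035,0.01,-0.03],[0.075,0.02,-0.06],[0.075,0.02,-0.06],[0.075,0.02,-0.06],[0.075,0.02,-0.06],[0.075,0.02,-0.06],[0.075,0.02,-0.03],[0.075,0.02,0],[0.075,0.02,0],[0.04,0.01,0]],"dr":[[0,0,0],[0,0,0],[0,0,0],[0,0,0],[0,0,0],[0,0,0],[0,0,0],[0,0,0],[0,0,0],[-0.02,0,0]],"claw":[0.4,0.4,0.4,0.4,0.4,0.4,0.4,0.4,0.4,0.4]}' 20
python3 -m pendant '{"slide":[[0,0,0],[0,0,0],[0,0,0],[0,0,0],[0,0,0]],"dr":[[0,0,-0.62],[0,0,-0.62],[0,0,-0.62],[0,0,0],[0,0,0]],"claw":[0.4,0.4,0.4,0.4,0.4]}' 20
cat > m13.py <<'E'
from h import *
c=arm.calibration('wrist');im=arm.get_image('wrist');np.save('w13.npy',im)
H=hsv(im);m=((H[...,2]<115)&(H[...,1]<90)).astype(np.uint8)
p=proj(c,[.658,.143,.01])[0];print('expect',p,H[int(p[1]),int(p[0])])
b=blob(m,p,20);print(b[0],cen(b[1]))
for z in(.004,.01):
  w=(plane(c,b[1],z)[:,:2]*1000).astype(np.float32);print(z,cv2.minAreaRect(w),cen(w))
t=arm.calibration("top");A=blob(mask(np.load("top0.npy"),"dark"),np.array((300,178))/1.4,22)
print(tri(c,cen(b[1]),t,cen(A[1])))
go(.658,.143,.145,70.8)
E
python3 m13.py
```

```text
clock: 39.85
position: [0.6189, 0.0298, 0.2519]
ee_rot: [-2.751, -1.516, -0.001]
force: [0.8, -0.1, -1.6]
width: 0.495
gripper_force: 20.0
clock: 40.35
position: [0.6178, 0.0273, 0.2516]
ee_rot: [2.567, 1.81, -0.001]
force: [-0.3, 0.0, -2.1]
width: 0.498
gripper_force: 20.0
expect [277.14337694  51.30224707] [150   6  79]
[ 238    0   78  128 6810] [274.53132554  76.22946574]
0.004 ((652.9917602539062, 128.8928680419922), (131.20245361328125, 83.77494812011719), 70.53948211669922) [645.95224943 117.14181734]
0.01 ((652.8772583007812, 128.54098510742188), (129.39671325683594, 82.62196350097656), 70.53946685791016) [645.93464543 116.95170552]
(array([0.64356292, 0.12654344, 0.06471548]), np.float64(0.01805975760750519))
yaw now 70.38 pos [0.6178 0.0272 0.2516] q7 -0.67 F [-0.  -0.1 -2.1] w 0.498
slide total [ 0.4088 -0.0033  0.355 ] per row [ 0.0409 -0.0003  0.0355] | dr total [ 0.     0.005 -0.061] per row [ 0.     0.    -0.006]
```

The pad's near edge and sides give (0.658, 0.143) at 70.5°, matching the top view. Moving over it.

```bash
python3 -m pendant '{"slide":[[0.05,0,0],[0.08,0,0],[0.08,0,0],[0.08,0,0.05],[0.08,-0.002,0.1],[0.038,-0.001,0.1],[0,0,0.1],[0,0,0.1],[0,0,0.1],[0,0,0.1]],"dr":[[0,0,-0.02],[0,0,0],[0,0,0],[0,0,0],[0,0,0],[0,0,0],[0,0,0],[0,0,0],[0,0,0],[0,0,0]],"claw":[0.4,0.4,0.4,0.4,0.4,0.4,0.4,0.4,0.4,0.4]}' 20
python3 -m pendant '{"slide":[[0,0,0.06],[0,0,0.04],[0,0,0.02],[0,0,0],[0,0,0]],"dr":[[0,0,0],[0,0,0],[0,0,0],[0,0,0],[0,0,0]],"claw":[0.4,0.4,0.4,0.4,0.4]}' 20
python3 -c "
from h import *
go(.658,.143,-.0155,70.6)"
```

```text
clock: 41.4
position: [0.6576, 0.1445, 0.0552]
ee_rot: [-2.563, -1.817, -0.0]
force: [0.1, -0.1, -1.1]
width: 0.497
gripper_force: 20.0
clock: 41.9
position: [0.6583, 0.1435, 0.0214]
ee_rot: [2.562, 1.817, 0.002]
force: [0.3, 0.1, -1.7]
width: 0.496
gripper_force: 20.0
yaw now 70.68 pos [0.6583 0.1435 0.0214] q7 -0.94 F [ 0.3  0.1 -1.7] w 0.496
slide total [-0.0019 -0.0004  0.1229] per row [-0.0002 -0.      0.0123] | dr total [ 0.011 -0.004  0.011] per row [ 0.001 -0.     0.001]
```

```bash
python3 -m pendant '{"slide":[[-0.002,0,0.03],[0,0,0.03],[0,0,0.025],[0,0,0.015],[0,0,0.01],[0,0,0.006],[0,0,0.003],[0,0,0],[0,0,0]],"dr":[[0.01,0,0],[0,0,0],[0,0,0],[0,0,0],[0,0,0],[0,0,0],[0,0,0],[0,0,0],[0,0,0]],"claw":[0.4,0.4,0.4,0.4,0.4,0.4,0.4,0.4,0.4]}' 20
python3 -m pendant '{"slide":[[0,0,0.003],[0,0,0.002],[0,0,0]],"dr":[[0,0,0],[0,0,0],[0,0,0]],"claw":[0.4,0.4,0.4]}' 20
```

```text
clock: 42.8
position: [0.6575, 0.1424, -0.0151]
ee_rot: [-2.562, -1.817, 0.001]
force: [-0.0, -0.2, -1.5]
width: 0.499
gripper_force: 20.0
clock: 43.1
position: [0.6573, 0.1423, -0.0169]
ee_rot: [-2.562, -1.817, 0.002]
force: [0.4, 0.4, -1.7]
width: 0.494
gripper_force: 20.0
```

```bash
python3 -m pendant '{"slide":[[0,0,0.002],[0,0,0.002],[0,0,0]],"dr":[[0,0,0],[0,0,0],[0,0,0]],"claw":[0.4,0.4,0.4]}' 20
```

```text
clock: 43.4
position: [0.6573, 0.1424, -0.017]
ee_rot: [-2.563, -1.817, 0.001]
force: [-4.0, -2.0, 9.1]
width: 0.498
gripper_force: 20.0
```

Contact at the expected height. Release and retreat, then check every item from the top view by numbers.

```bash
python3 -m pendant '{"slide":[[0,0,-0.002],[0,0,0],[0,0,0],[0,0,0],[0,0,0],[0,0,-0.02],[0,0,-0.05],[0,0,-0.1],[0,0,-0.1],[0,0,-0.1]],"dr":[[0,0,0],[0,0,0],[0,0,0],[0,0,0],[0,0,0],[0,0,0],[0,0,0],[0,0,0],[0,0,0],[0,0,0]],"claw":[0.5,0.52,0.56,0.62,0.7,0.7,0.7,0.8,0.9,1]}' 20
python3 -m pendant '{"slide":[[0,0,-0.1],[0,0,-0.1],[-0.1,0.02,0],[-0.1,0.05,0],[-0.1,0.05,0],[-0.1,0.05,0],[0,0,0],[0,0,0]],"dr":[[0,0,0],[0,0,0],[0,0,0],[0,0,0],[0,0,0],[0,0,0],[0,0,0],[0,0,0]],"claw":[1,1,1,1,1,1,1,1]}' 20
python3 -m pendant '{"slide":[[-0.1,0,0],[-0.1,0,0],[-0.1,0,0],[-0.1,0,0],[-0.1,0,0],[-0.1,0,0],[-0.1,0,0],[-0.1,0,0],[-0.1,0,0],[0,0,0]],"dr":[[0,0,0],[0,0,0],[0,0,0],[0,0,0],[0,0,0],[0,0,0],[0,0,0],[0,0,0],[0,0,0],[0,0,0]],"claw":[1,1,1,1,1,1,1,1,1,1]}' 20
cat > m14.py <<'E'
from h import *
t=arm.calibration("top");s=arm.calibration("scene");I={"top":(t,arm.get_image("top")),"scene":(s,arm.get_image("scene"))}
old={"top":np.load("top0.npy"),"scene":np.load("scene0.npy")}
def mk(im,lo=110):
    H=hsv(im);return ((H[...,0]>8)&(H[...,0]<26)&(H[...,1]>lo)).astype(np.uint8)
for n,P in [("hex",(.537,.358,.024)),("disc",(.645,-.139,.024)),("slab",(.658,.143,.024)),("broken_disc",None),("broken_slab",None),("pile",(.5605,-.377,.024))]:
  pts=[]
  for v,(c,im) in I.items():
    if P is None:
      px={"broken_disc":{"top":(512,325),"scene":(269,360)},"broken_slab":{"top":(331,299),"scene":(441,307)}}[n][v];px=np.array(px)/1.4
      o=blob(mk(old[v]),px,6);b=blob(mk(im),px,6);print(n,v,"old",cen(o[1]).round(2),"new",cen(b[1]).round(2));continue
    b=blob(mk(im,55 if n=="pile" else 100),proj(c,P)[0],6);pts.append(cen(b[1]))
    w=(plane(c,b[1],P[2])[:,:2]*1000).astype(np.float32);print(n,v,cen(w).round(1),np.round(cv2.minAreaRect(w)[1],1),round(cv2.minAreaRect(w)[2],1))
  if P: print("   tri",tri(t,pts[0],s,pts[1])[0].round(4))
print(arm.observe()["position"],arm.observe()["clock"])
E
python3 m14.py
```

```text
clock: 44.4
position: [0.6576, 0.1426, 0.0961]
ee_rot: [-2.562, -1.817, -0.0]
force: [0.1, 0.1, -0.2]
width: 0.912
gripper_force: 0.0
clock: 45.2
position: [0.6662, 0.0113, 0.1547]
ee_rot: [-2.564, -1.815, 0.0]
force: [-0.2, 1.0, 1.3]
width: 1.003
gripper_force: 0.0
clock: 46.2
position: [0.5752, -0.2466, 0.1542]
ee_rot: [2.566, 1.811, -0.005]
force: [-0.2, -0.1, 0.8]
width: 0.997
gripper_force: 0.0
hex top [535.3 356.7] [49.1 49.3] 60.5
hex scene [538.5 357.8] [46.1 49.1] 49.4
   tri [0.5365 0.3588 0.021 ]
disc top [ 644.2 -139.9] [58.6 64.8] 45.3
disc scene [ 645.8 -138.9] [59.1 63.7] 59.2
   tri [ 0.645  -0.1394  0.0223]
slab top [656.  140.9] [124.6  48.2] 70.8
slab scene [659.  142.2] [126.4  50. ] 70.6
   tri [0.6573 0.1422 0.0212]
broken_disc top old [364.82 231.87] new [364.74 231.8 ]
broken_disc scene old [192.06 256.29] new [192.11 256.39]
broken_slab top old [235.61 213.26] new [235.61 213.31]
broken_slab scene old [314.12 218.5 ] new [314.06 218.52]
pile top [ 559.7 -379.2] [57.4 86.1] 21.2
pile scene [ 568. -377.] [66.3 82.3] 21.8
   tri [ 0.5624 -0.3793  0.0164]
[ 0.57703799 -0.24158013  0.15438113] 46.3
```

All three tiles are flat in their pads with their tops at about 0.022 m, the spacer is on the pile, and the broken pieces haven't moved. Handing in.

```bash
python3 -c "
from cell import arm
print(arm.sign_off())"
```

```text
the job is handed in; nothing more can be done
None
```

The job is handed in at about 46 s: camera measurements put the hex, disc and slab tiles flat in their matching pads and the spacer on the pile to within about 1 mm, with the broken pieces unmoved (no verdict was returned).

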